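# Load the rechargeable cell into the work light's battery bay

### The arm

A 7-joint arm with a two-finger parallel gripper is mounted at the origin on the work surface. World frame = base frame: x ahead of the robot, y to its left, z up, the work surface at z = 0. Lengths are in m, angles in rad, forces in N, time in s.
With the tool pointing down it reaches from about 0.4 to 0.85 m from the base axis. Payload 4.5 kg.
Tool frame: the origin (TCP) lies at the very end of the fingers, on their centre line; the grasp point (between the pads) lies grip_point_offset behind it (grip_point_offset is the distance from the TCP to the grasp point, in m); z points along the fingers, y is the direction in which the jaws open and shut (so a half turn about z gives the same grasp; the last joint's range is limited). The gripper opens to 85 mm and grips with 20 to 120 N. Pads are 22 mm wide; open, the fingers measure 114 mm over their backs; the gripper's body (76 mm by 85 mm) begins 54 mm behind the grasp point. The pads swing forward as they close: fully open they stand 13 mm farther back than shut.
Start: joints at [1.347, 0.689, -0.195, 1.565, 0.157, 0.902, -0.215], TCP at [0.159, -0.604, 0.231] pointing down, gripper open.
Joint ranges: [-3.01, 3.01], [-0.46, 2.08], [-1.47, 1.51], [0.13, 2.56], [-1, 4.14], [0.04, 2.09], [-2.66, 2.66]. Speed limits (rad/s): [2.57, 2.57, 3.14, 3.14, 3.14, 3.14, 3.14].

### API

Orientations are given as a rotation vector (axis times angle).
In Python, from plant import get_obs, camera, camera_model, sign_off, look_for, tip_of, grip_point_offset gives the robot as it stands. The module is installed in compiled form; this text tells all that it offers.
- The arm moves only by the tool jog_arm, never from a script. Its argument "moves" is a list of rows, each an object with "delta_pos": the shift along the tool's x, y, z in cm, a list of three; "twist": the turn, a rotation vector about the tool's x, y, z in degrees, a list of three. In form: [{"delta_pos": [dx, dy, dz], "twist": [ax, ay, az]}, ...]. A call has 1 to 20 rows; each row shifts and turns the pose as measured when the row begins, along the tool's axes as they then stand; what a row does not reach is not made up. A row lasts 1/8 s, in which the tool goes at most 62.5 mm and 10.7 degrees, less where a joint would pass 70% of its speed; a pose out of reach is approached as far as the arm can. A call with a gripper value outside its range is refused whole. "gripper" is the gripper's target within -1 to 1 (shut at 1, half-way at 0, fully open at -1), set as the call begins (left out, the last holds). The fingers move at their own pace and stop on an object; the grip force is fixed at half the most. Time passes only in rows, so rows that do not move let the fingers close. It gives the time, the measured TCP pose, the force and the opening at its end, in the units of the state.
- get_obs(): the state, without advancing time (a new reading comes with each control period).
- camera(name): name is "side" or "top"; returns the picture (384x512x3 uint8, red, green, blue); there is no depth.
- camera_model(name): a dict with "intrinsics" (3x3 intrinsics, pixels), "camera_from_world" (4x4, takes a point from world to camera coordinates). Camera axes: x right, y up, looking along -z (the intrinsics and any distortion apply to the point x, -y, -z); pixel columns grow to the right and rows downward; lengths in m; the calibration is good to about 2 mm. A picture is of the moment at which its call begins. camera_model takes no time and is no camera call.
- sign_off(): hands the job in, once; it reports no verdict.
Trained networks look in the newest picture that a camera, given by its name, has taken for a name from the list of things; names that differ only in an ending like _2 or _b are one class to them, and where a whole thing is asked for, a point or a joint stands for the part that bears it (a point fixed in the world has none). Each returns a list of dicts, best first, with "confidence" (0 to 1); they miss things now and then, are a little off and sometimes report something else, mostly with a low value. They report only what shows in the picture. A call takes as long as a camera call. They do not tell look-alikes from the thing itself.
- look_for(camera, thing): "extent" ([left, top, width, height] in pixels, round what is visible of it).
- tip_of(camera, thing): "location" ([row, column] in pixels: a listed point, or the origin of a listed thing).
The state is a dict: "t": time; "q": joint angles; "qvel": joint speeds; "joint_torque": joint torques, N m; "position": TCP position; "tool_rot": TCP orientation; "ft_force": force on the tool from outside, world axes, zero at the start; "torque": the same for the moment, N m; "gripper_width": opening from 0.0 (shut) to 1.0 (fully open).
Only numpy, scipy, OpenCV 4.12 (cv2) and the standard library are available. Lean on these libraries where they do the work, as an engineer would, in place of code of your own. Each camera call takes 0.05 s, during which the arm holds its last target.

### The job

Put the rechargeable cell from its cradle into the open battery bay of the work light: hold it nub end up, seat its flat end against the spring contact and push the spring back, then press the nub end down between the clip arms until it is held, lying flat on the bay floor with the nub against the fixed contact. Work by feel: do not ram the spring solid or force the cell down, do not lean on the light, let go of the cell, and leave the other things on the bench where they are.

Things in the scene. Friction and masses are not known exactly. Their poses are not given: they have to be found in the camera images.
- cell_mid (a point): Centre of the loose rechargeable cell: plain grey cylinder 33 mm in diameter, 70 mm long with its nub, rims rounded 1 mm, 0.1 to 0.2 kg. x runs along its axis from the flat end (x = -35 mm) to the nub tip (x = +35 mm). It lies level, axis 26 mm above the bench, in a low cradle that touches only its underside near the ends; the middle 40 mm of its length is free for fingers.
- cell_nub (a point): Tip of the cell's steel nub (10 mm wide, 2 mm high) at the centre of one end; the other end is flat. Same axes as cell_mid.
- cradle: Fixed black cell cradle on the bench, plate 95 x 60 mm, 3 mm thick, with two V supports 10 mm long at x = +-27 mm (reaching 22 mm to each side, 18 mm high). Origin at the centre of its underside, x along the cell.
- bay (a point): Usual middle of the battery bay (where the seated cell's centre lies). x runs along the bay from the spring (robot's right) to the fixed contact (left), z up. The carrier with floor, spring, cheeks, clip and contact is screwed down in long slots: all of it may stand up to 6 mm either way along x, not shown by these poses: look or feel. Floor 16.5 mm below this point, 40 wide, sides open.
- fixed_contact (a point): Usual middle of the fixed contact's face, 35 mm from the bay centre along x; bay axes; shifts with the carrier. The nub rests against it. Its wall is 6 mm thick, 34 mm wide, top edge 5.5 mm above this point. The cell goes in tilted, nub end up by some 30 degrees, and is let down behind the wall with the spring held pushed back.
- spring_contact (a point): Usual middle of the spring contact's face, 28.5 mm from the bay centre towards -x; bay axes; shifts with the carrier. A 12 mm steel disc on a coil spring, yields along -x: 1.5 N at first, 0.9 N more per mm, solid after 9.5 mm; 6.5 mm back when the cell is seated, about 7.5 to 9 mm needed to let the nub end down. Block behind: face 16.5 mm back, 32 wide, top 11.5 mm above.
- cheeks (a point): Midway between two low cheeks that guide the cell's flat end, 33.5 mm from the bay centre towards -x; bay axes; shifts with the carrier. Cheeks 9 mm long, inner faces 16 mm to each side, tops 7 mm below this point; from them short wings flare to 20 mm to each side, ending 12 mm further on along +x.
- clip (a point): Usual middle between two spring-steel clip arms, 26.5 mm from the bay centre along x, on the seated cell's axis; bay axes; shifts with the carrier. Arms 9 mm long in x, 21 mm to each side, tops 17 mm above. Rounded bumps 8 mm above this point, 29 mm apart, meet the cell when its axis is 17 mm above its seat, spread and snap over it: about 8 to 14 N down on the nub end.
- light: Cordless LED work light lying face down, fixed: a black slab 230 (x) x 150 (y) x 34 mm high, rubber corners to 36 mm high, with a steel bail folded flat beyond its +x end (to x = 156 mm). Origin at the centre of its underside; same axes as the bay, whose centre lies 54.5 mm above this origin.
- hood: Bystander: the light's battery hood, a black open box 150 x 86 x 36 mm, lying loose, open side up. Origin at the centre of its underside.
- driver: Bystander: loose screwdriver with a red handle, lying on the bench. Origin on the bench under it, x along it.
- bushing: Bystander: loose turned steel bushing standing upright, 39 mm in diameter, 72 mm high. Origin at the centre of its underside.
Things that resemble listed ones, but are neither listed nor needed, are in the scene too. What is shaped like the part that bears cell_mid but turquoise is not meant.

How it is judged:
On the way, in this order (a step that is already met when the one before it is completed fails the run):
1. the flat end is seated against the spring and pushes it back while the nub end is still up (contact force between cell and light above 4 N and distance between cell_mid and bay below 0.04 m and x of cell_mid in the frame of bay below 0.018 m and z of cell_nub in the frame of bay above 0.014 m), for 0.1 s.
2. the nub end is pressed down behind the fixed contact (x of cell_mid in the frame of bay between -0.008 and 0.0085 m and y of cell_mid in the frame of bay between -0.004 and 0.004 m and z of cell_mid in the frame of bay below 0.003 m and z of cell_nub in the frame of bay below 0.0035 m), for 0.1 s.
At the end, for the whole second after the job is handed in: The cell lies flat on the bay floor, nub towards the fixed contact, under spring load (over 5 N): centre within 4 mm of the bay's middle line, 8 mm along it (the carrier may stand 6 mm off) and 3 mm of its height, nub under 3.5 mm high, axis within 4.5 degrees; at rest and let go of (all of step 2 and x of cell_nub in the frame of bay above 0.026 m and angle between the x axis of cell_mid and the x axis of bay, either way round below 0.08 rad and contact force between cell and light above 5 N and linear speed of cell below 0.01 m/s); the robot touches nothing.
It fails at once if the cell is forced down: its contacts with the light (spring, fixed contact, clip and floor) add up to more than 50 N (contact force between cell and light above 50 N).
It fails at once if the spring is rammed solid: more than 18 N between cell and light while the nub is still over 26 mm above its seat (contact force between cell and light above 18 N and z of cell_nub in the frame of bay above 0.026 m).
It fails at once if the robot leans on the light with more than 15 N (contact force between any of the fingers, the arm and light above 15 N).
It fails at once if the hood, screwdriver or bushing is moved more than 15 mm (distance of any of hood, driver, bushing from where it was at the start of the episode above 0.015 m).
It also fails if it takes over 70 s, if anything falls off the work surface, if the arm or the gripper's body presses on something with over 40 N, if the wrist force passes 120 N, or if a joint passes its speed limit or range.

## Working session

There is one attempt and no reset: what is moved stays moved. The work goes in short steps, Python scripts to look and compute and a tool call to move; the robot and the scene stay as the last step left them, time stands still between calls to the robot, and variables do not carry over. Pictures are saved under pics/ and viewed, and the job is handed in when it is done.

Besides the shell and the picture viewer there is one more tool, called after ">>>" as a command line: name --argument value ..., lists and objects as JSON in quotes. jog_arm: Moves the arm, as the interface text tells. Its arguments: {"type":"object","properties":{"moves":{"type":"array","items":{"type":"object","properties":{"delta_pos":{"type":"array","items":{"type":"number"}},"twist":{"type":"array","items":{"type":"number"}}}}},"gripper":{"type":"number"}},"required":["moves"]}

```bash
mkdir -p pics; python3 - <<'E'
from plant import *
import cv2,numpy as np
o=get_obs();print(o);print(grip_point_offset)
for n in("side","top"):
    im=camera(n);cv2.imwrite(f"pics/{n}0.png",im[:,:,::-1])
    m=camera_model(n);print(n,m)
    for th in("cell_mid","cell_nub","bay","fixed_contact","spring_contact","clip","light"):
        print(th,[(np.round(d["location"],1).tolist(),round(d["confidence"],2)) for d in tip_of(n,th)][:4])
    for th in("cell_mid","cradle","hood","driver","bushing"):
        print(th,[(np.round(d["extent"],0).tolist(),round(d["confidence"],2)) for d in look_for(n,th)][:4])
print(get_obs()["t"])
E
```

```text
{'t': 0.0, 'q': array([ 1.34682273,  0.69002023, -0.19451692,  1.56640245,  0.15726284,
        0.90248566, -0.21515308]), 'qvel': array([-0.00025496,  0.00205406, -0.00083469,  0.00017417, -0.00039643,
        0.00018773, -0.00079422]), 'joint_torque': array([ 1.36962644e-04, -5.39611530e+01, -1.26623780e+00, -1.58542943e+01,
        9.15373850e-03,  9.54489573e-03, -1.33070029e-05]), 'position': array([ 0.15911699, -0.60370052,  0.23044593]), 'tool_rot': array([-3.11365207e+00, -4.03573728e-01,  5.54020963e-04]), 'ft_force': array([-0.08633357, -0.37104303, -0.60962852]), 'torque': array([-0.02123364, -0.01436338, -0.03658979]), 'gripper_width': 0.9996116146118196}
0.0187
side {'intrinsics': array([[424.97510678,   0.        , 255.93477383],
       [  0.        , 424.97510678, 195.05204422],
       [  0.        ,   0.        ,   1.        ]]), 'camera_from_world': array([[-0.90504264, -0.42482704,  0.02048924,  0.50617223],
       [ 0.3221849 , -0.65333424,  0.68509216, -0.17412528],
       [-0.27765935,  0.62663894,  0.7281682 , -1.24562954],
       [ 0.        ,  0.        ,  0. 
[... 1386 characters left out ...]
], 0.88), ([252.9, 321.4], 0.61), ([211.6, 347.1], 0.59), ([198.5, 255.2], 0.56)]
bay [([198.6, 255.1], 0.73)]
fixed_contact [([191.7, 245.1], 0.59)]
spring_contact [([203.9, 265.9], 0.71), ([205.0, 266.2], 0.56)]
clip [([195.0, 244.2], 0.95)]
light [([205.0, 255.0], 0.91), ([198.2, 256.1], 0.25)]
cell_mid [([298.0, 304.0, 26.0, 10.0], 0.83), ([355.0, 299.0, 17.0, 30.0], 0.8), ([320.0, 208.0, 28.0, 9.0], 0.78), ([320.0, 249.0, 33.0, 27.0], 0.74)]
cradle [([311.0, 242.0, 39.0, 36.0], 0.82)]
hood [([324.0, 123.0, 61.0, 39.0], 0.68)]
driver [([82.0, 164.0, 24.0, 72.0], 0.87), ([310.0, 241.0, 41.0, 41.0], 0.33)]
bushing [([415.0, 191.0, 24.0, 23.0], 0.7), ([189.0, 152.0, 117.0, 97.0], 0.55)]
1.3
```

```bash
python3 - <<'E'
import cv2
t=cv2.imread("pics/top0.png");s=cv2.imread("pics/side0.png")
cv2.imwrite("pics/top0c.png",cv2.resize(t[130:330,160:440],None,fx=2.85,fy=2.85,interpolation=cv2.INTER_CUBIC))
cv2.imwrite("pics/side0c.png",cv2.resize(s[80:280,170:390],None,fx=3,fy=3,interpolation=cv2.INTER_CUBIC))
E
```

```text
(no output)
```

View pics/top0.png

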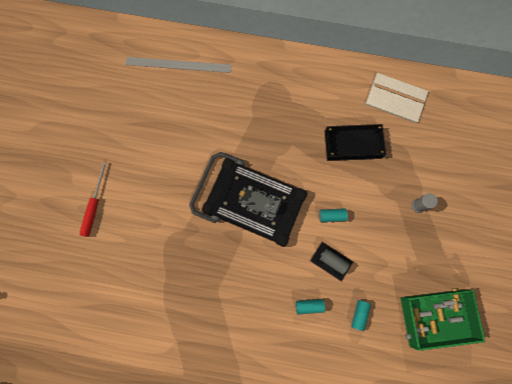

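View pics/side0.png

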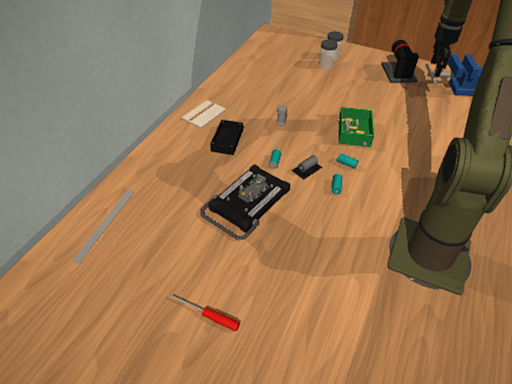

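View pics/top0c.png

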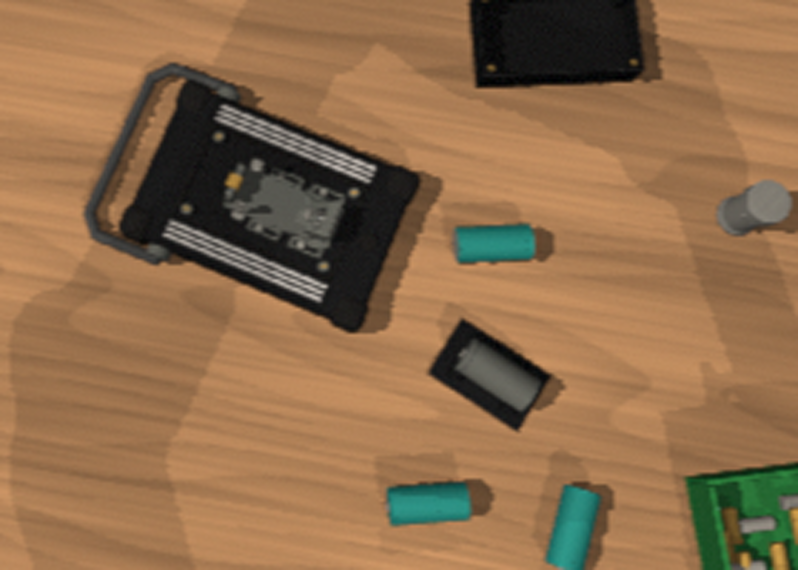

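View pics/side0c.png

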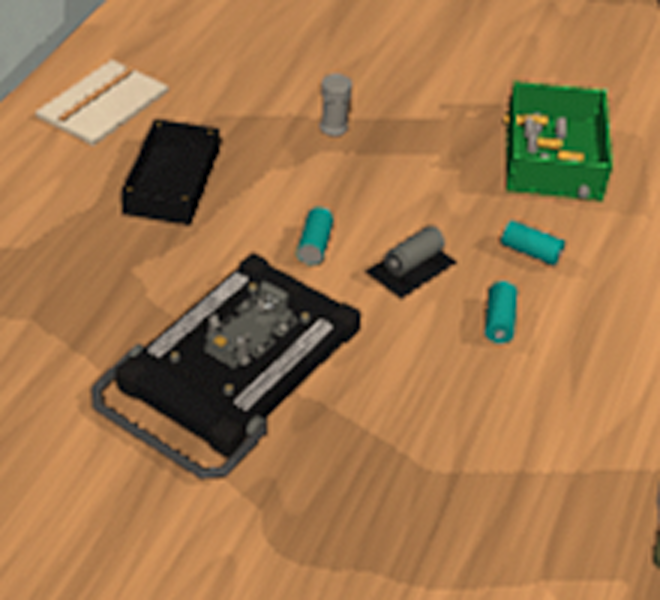

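```bash
cat > h.py <<'E'
import numpy as np,cv2
from plant import *
from scipy.spatial.transform import Rotation as R
M={n:camera_model(n) for n in("side","top")}
def proj(n,P):
    P=np.atleast_2d(P);m=M[n];T=m["camera_from_world"];c=P@T[:3,:3].T+T[:3,3]
    c=c*[1,-1,-1];p=c@m["intrinsics"].T;return p[:,:2]/p[:,2:]
def onz(n,u,v,z):
    m=M[n];T=m["camera_from_world"];d=np.linalg.inv(m["intrinsics"])@[u,v,1];d=d*[1,-1,-1]
    d=T[:3,:3].T@d;o=-T[:3,:3].T@T[:3,3];return o+d*(z-o[2])/d[2]
def crop(n,im,c,w,h,k,name,lines=()):
    c0,r0=int(c[0]-w/2),int(c[1]-h/2)
    z=cv2.resize(im[r0:r0+h,c0:c0+w,::-1],None,fx=k,fy=k,interpolation=cv2.INTER_CUBIC).copy()
    for l,col in lines:
        p=((proj(n,l)-[c0,r0]+.5)*k).round().astype(int);cv2.polylines(z,[p.reshape(-1,1,2)],False,col,1)
    cv2.imwrite("pics/"+name,z)
E
python3 - <<'E'
from h import *
t=cv2.imread("pics/top0.png")[:,:,::-1];s=cv2.imread("pics/side0.png")[:,:,::-1]
crop("top",t,(332,261),60,50,12,"t_cell.png");crop("side",s,(307,164),60,50,12,"s_cell.png")
crop("top",t,(255,200),120,100,6.5,"t_bay.png");crop("side",s,(247,198),100,90,6.5,"s_bay.png")
print("cell",onz("top",334.6,261.6,.026),"nub",onz("top",321.4,252.9,.026),onz("side",300.6,167.6,.026))
print("cellside",onz("side",310.3,163.4,.026))
print("bay",onz("top",255.1,198.6,.0545),onz("side",247.7,187.6,.0545))
print("fix",onz("top",245.1,191.7,.0545),onz("side",242.8,192.5,.0545))
print("spr",onz("top",266,204.4,.0545),onz("side",259.2,183.5,.0545))
print("clip",onz("top",244.2,195,.0545),onz("side",244.6,190.8,.0545))
print("light",onz("top",255,205,0),onz("side",249.7,200.5,0))
E
```

```text
cell [ 0.44915267 -0.18874048  0.026     ] nub [ 0.46462842 -0.15317205  0.026     ] [ 0.46362248 -0.1541913   0.026     ]
cellside [ 0.4411467  -0.18901636  0.026     ]
bay [0.565983   0.03449562 0.0545    ] [0.57201375 0.03670119 0.0545    ]
fix [0.57890496 0.06235373 0.0545    ] [0.57639815 0.06268144 0.0545    ]
spr [0.55630606 0.00509082 0.0545    ] [0.54711013 0.00404286 0.0545    ]
clip [0.5701575  0.06304728 0.0545    ] [0.5746073  0.05359555 0.0545    ]
light [0.55989597 0.03267682 0.        ] [0.56357356 0.03844146 0.        ]
```

View pics/t_cell.png

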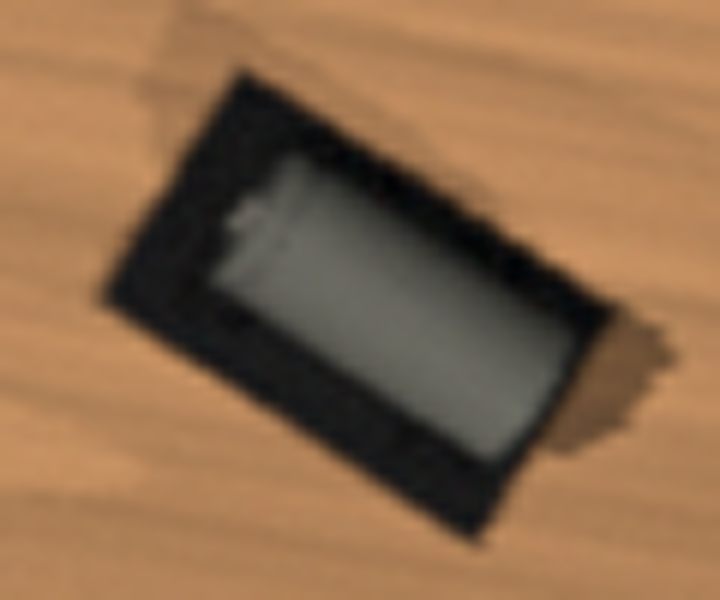

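View pics/s_cell.png

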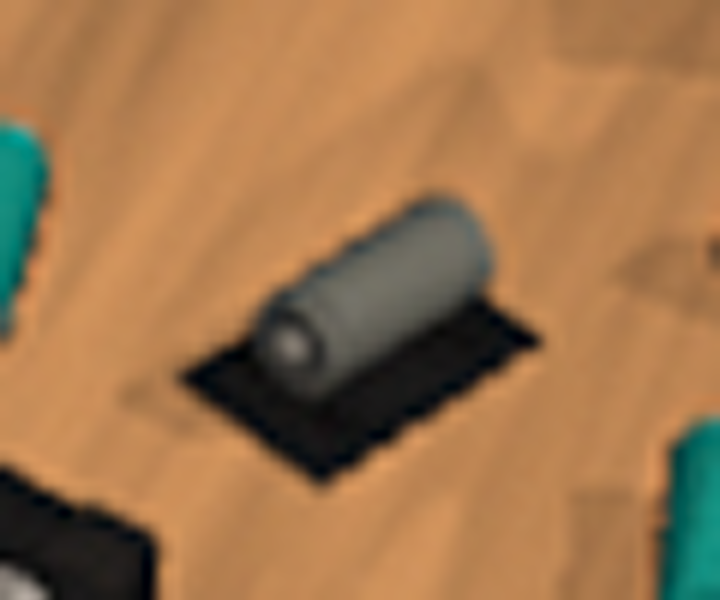

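View pics/t_bay.png

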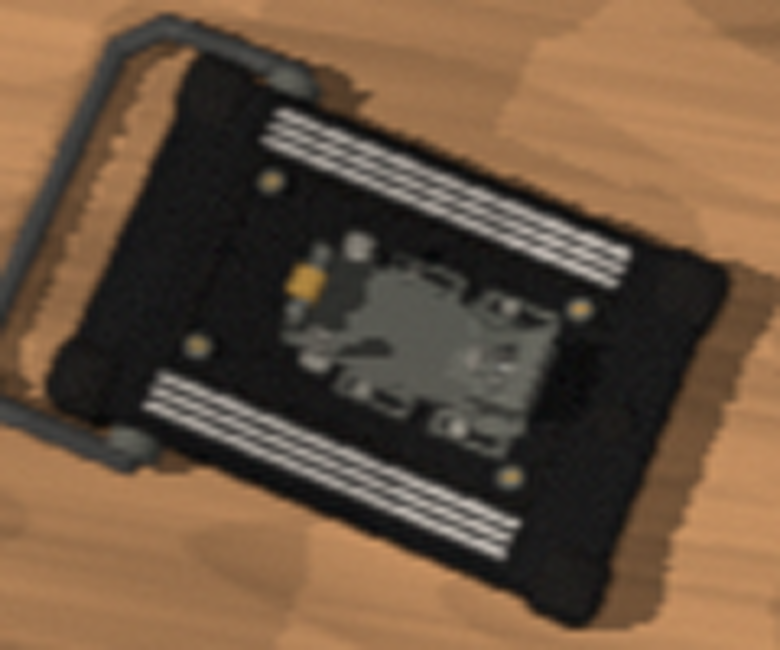

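View pics/s_bay.png

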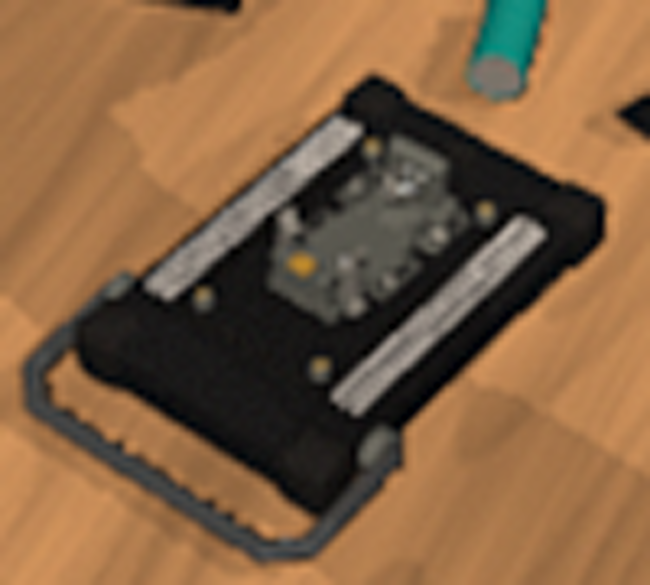

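```bash
cat >> h.py <<'E'
def lightmodel(L,yaw,sh):
    Rz=R.from_euler('z',yaw).as_matrix();O=np.array([L[0],L[1],0])
    W=lambda p:np.array(p)@Rz.T+O
    g=(0,255,0);y=(0,255,255);r=(0,0,255);b=(255,128,0);out=[]
    for z in(0,.034): out.append((W([[-.115,-.075,z],[.115,-.075,z],[.115,.075,z],[-.115,.075,z],[-.115,-.075,z]]),g))
    B=lambda p:W(np.array(p)+[sh,0,.0545])
    def box(x0,x1,y0,y1,z,c): out.append((B([[x0,y0,z],[x1,y0,z],[x1,y1,z],[x0,y1,z],[x0,y0,z]]),c))
    box(.035,.041,-.017,.017,.0055,y)      # fixed wall top
    box(-.050,-.045,-.016,.016,.0115,r)    # block top face
    box(.022,.031,-.021,.021,.017,b)       # clip arm tops
    a=np.linspace(0,2*np.pi,20); out.append((B(np.c_[0*a-.0285,.006*np.cos(a),.006*np.sin(a)]),r))
    for s in(-1,1): out.append((B([[-.038,s*.016,-.007],[-.029,s*.016,-.007],[-.017,s*.020,-.007]]),y))
    return out
E
python3 - <<'E'
from h import *
from scipy.optimize import least_squares as ls
for n in M: T=M[n]["camera_from_world"];print(n,-T[:3,:3].T@T[:3,3])
# screws
tp=np.array([(271,181),(580,309),(510,477),(197,346)])/6.5+[195,150]-.5
sp=np.array([(204,297),(372,146),(485,209),(320,366)])/6.5+[197,153]-.5
for n,p in(("top",tp),("side",sp)):
    q=np.array([onz(n,*x,.0345) for x in p]);c=q.mean(0)
    print(n,q.round(4).tolist(),c.round(4),[np.degrees(np.arctan2(*(a-b)[[1,0]])) for a,b in((q[0],q[1]),(q[3],q[2]))],[np.linalg.norm(a-b) for a,b in((q[0],q[1]),(q[3],q[2]),(q[0],q[3]),(q[1],q[2]))])
# cradle
tc=np.array([(240,70),(620,310),(478,545),(103,298)])/12+[302,236]-.5
sc=np.array([(180,378),(325,488),(543,342)])/12+[277,139]-.5
corn=np.array([[.0475,.03],[-.0475,.03],[-.0475,-.03],[.0475,-.03]])
def W(p,i): 
    a=p[2];Rm=np.array([[np.cos(a),-np.sin(a)],[np.sin(a),np.cos(a)]]);return np.c_[corn[i]@Rm.T+p[:2],np.full(len(i),.003)]
# identify order: x-axis to nub(left in top => world +y), y axis left of that
f=lambda p,T,S:np.r_[(proj("top",W(p,o))-tc).ravel()*T,(proj("side",W(p,os))-sc).ravel()*S]
best=None
import itertools
for k in range(4):
    o=[(k+j*s)%4 for s in(-1,) for j in range(4)]
    for k2 in range(4):
        os=[(k2-j)%4 for j in range(3)]
        for a0 in(1.15,):
            for (T,S) in((1,1),):
                r=ls(f,[.45,-.19,a0],args=(T,S))
                if best is None or r.cost<best[0]: best=(r.cost,r.x,o[:],os[:])
print(best); o,os=best[2:]
for T,S in((1,0),(0,1)): print(ls(f,best[1],args=(T,S)).x, ls(f,best[1],args=(T,S)).cost)
E
```

```text
side [0.16834729 0.88183362 1.0159486 ]
top [0.36780598 0.0174209  1.04555929]
top [[0.6164, 0.0928, 0.0345], [0.5871, -0.0366, 0.0345], [0.5165, -0.0205, 0.0345], [0.5456, 0.109, 0.0345]] [0.5664 0.0362 0.0345] [np.float64(77.24967004040178), np.float64(77.34007624028355)] [np.float64(0.132627356560426), np.float64(0.13275253110316076), np.float64(0.07266778990061326), np.float64(0.07245810405666184)]
side [[0.6159, 0.0885, 0.0345], [0.588, -0.0424, 0.0345], [0.518, -0.0266, 0.0345], [0.5461, 0.1037, 0.0345]] [0.567  0.0308 0.0345] [np.float64(77.96936019531124), np.float64(77.86226652248064)] [np.float64(0.13386232376795207), np.float64(0.13327840200379215), np.float64(0.07151787344851132), np.float64(0.07177167631389011)]
(np.float64(234.49289491370743), array([ 0.45035562, -0.17943092,  4.32394889]), [1, 0, 3, 2], [1, 0, 3])
[ 0.45138787 -0.18526132  4.31268226] 0.44327241272831475
[ 0.442723   -0.1484254   4.37998311] 164.31835199552987
```

```bash
python3 - <<'E'
from h import *
from scipy.optimize import least_squares as ls
tc=np.array([(240,70),(620,310),(478,545),(103,298)])/12+[302,236]-.5
sc=np.array([(180,378),(325,488),(543,342)])/12+[277,139]-.5
corn=np.array([[.0475,.03],[-.0475,.03],[-.0475,-.03],[.0475,-.03]])
def W(p,i,z=.003):
    a=p[2];Rm=np.array([[np.cos(a),-np.sin(a)],[np.sin(a),np.cos(a)]]);return np.c_[corn[i]@Rm.T+p[:2],np.full(len(i),z)]
f=lambda p,o,os,T,S:np.r_[(proj("top",W(p,o))-tc).ravel()*T,(proj("side",W(p,os))-sc).ravel()*S]
bs=[]
for k in range(4):
  for s in(1,-1):
    o=[(k+j*s)%4 for j in range(4)]
    for k2 in range(4):
      for s2 in(1,-1):
        os=[(k2+j*s2)%4 for j in range(3)]
        r=ls(f,[.45,-.19,1.17],args=(o,os,1,1));bs.append((r.cost,r.x,o,os))
bs.sort(key=lambda b:b[0]);print(bs[0])
b=bs[0]
for T,S in((1,0),(0,1)): r=ls(f,b[1],args=(b[2],b[3],T,S));print(r.x,r.cost)
p=b[1]
t=cv2.imread("pics/top0.png")[:,:,::-1];s=cv2.imread("pics/side0.png")[:,:,::-1]
a=p[2];ax=np.array([np.cos(a),np.sin(a),0]);ay=np.array([-np.sin(a),np.cos(a),0]);C=np.r_[p[:2],.026]
th=np.linspace(0,2*np.pi,30)
ring=lambda x,r:C+ax*x+np.outer(np.cos(th),ay)*r+np.outer(np.sin(th),[0,0,1])*r
L=[(W(p,[0,1,2,3,0]),(0,255,0))]+[(ring(x,r),(0,0,255)) for x,r in((-.035,.0165),(.033,.0165),(.035,.005))]
crop("top",t,(332,261),60,50,12,"t_cell1.png",L);crop("side",s,(307,164),60,50,12,"s_cell1.png",L)
for nm,Lp,z in(("a",(.5650,.0355),0),):
  m=lightmodel(Lp,np.radians(77.5),0)
  crop("top",t,(255,200),120,100,6.5,"t_bay1.png",m);crop("side",s,(247,198),100,90,6.5,"s_bay1.png",m)
E
python3 -c "
import cv2,numpy as np
a=[cv2.resize(cv2.imread('pics/'+n),(400,300)) for n in('t_cell1.png','s_cell1.png')]
cv2.imwrite('pics/c1.png',np.hstack(a))"
```

```text
(np.float64(0.9849035715898743), array([ 0.45097972, -0.18505854,  4.31526308]), [1, 0, 3, 2], [1, 2, 3])
[ 0.45138787 -0.18526132  4.31268228] 0.44327241272862444
[ 0.4498134 -0.1838267  4.3164915] 0.25613258422906865
```

View pics/c1.png

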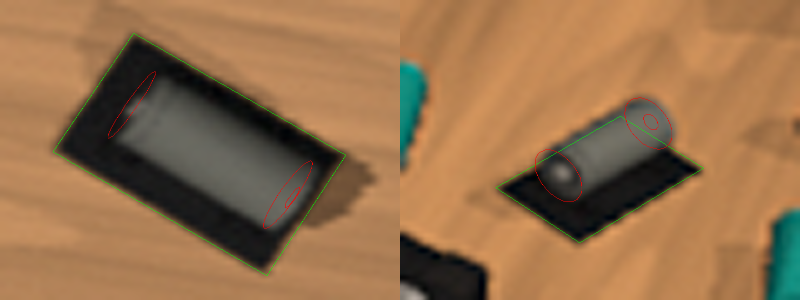

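View pics/t_bay1.png

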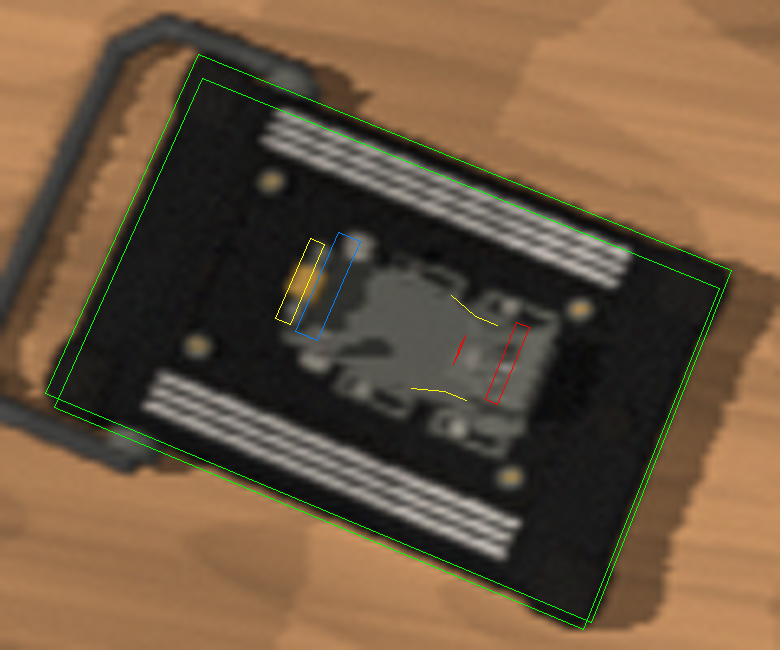

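View pics/s_bay1.png

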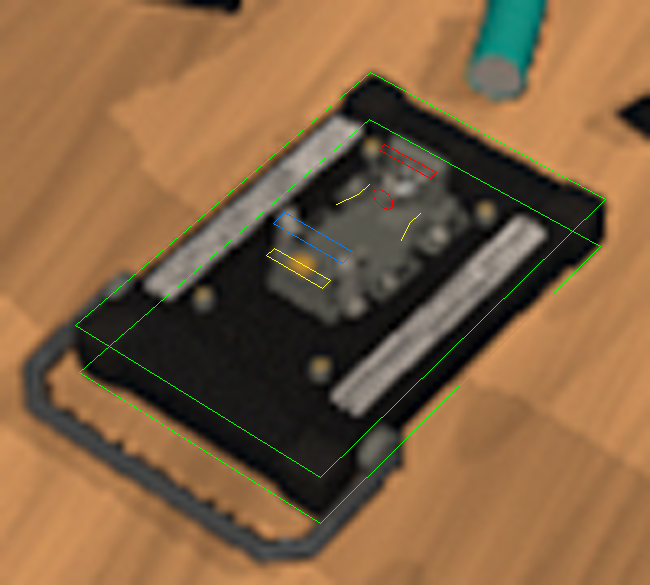

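```bash
python3 - <<'E'
from h import *
t=cv2.imread("pics/top0.png")[:,:,::-1];s=cv2.imread("pics/side0.png")[:,:,::-1]
m=lightmodel((.5650,.0355),np.radians(77.5),-.003)
for k,mm in((0,[]),(1,m)):
  crop("top",t,(259,201),50,36,15,f"t_b{k}.png",mm);crop("side",s,(252,188),38,36,15,f"s_b{k}.png",mm)
a=[cv2.imread(f'pics/{n}.png') for n in('t_b0','t_b1')];cv2.imwrite('pics/tb.png',cv2.resize(np.vstack(a),None,fx=.56,fy=.56,interpolation=cv2.INTER_AREA))
a=[cv2.imread(f'pics/{n}.png') for n in('s_b0','s_b1')];cv2.imwrite('pics/sb.png',cv2.resize(np.hstack(a),None,fx=.7,fy=.7,interpolation=cv2.INTER_AREA))
E
```

```text
(no output)
```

View pics/tb.png

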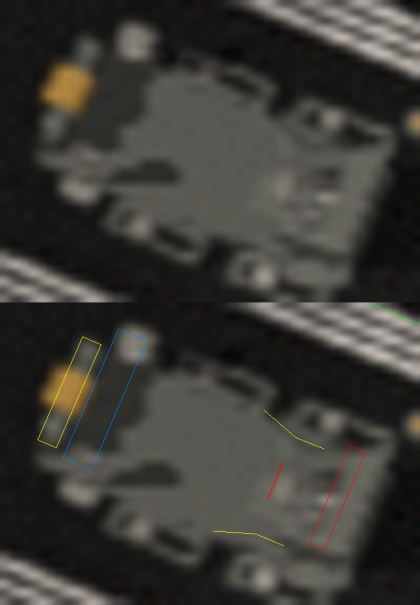

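View pics/sb.png

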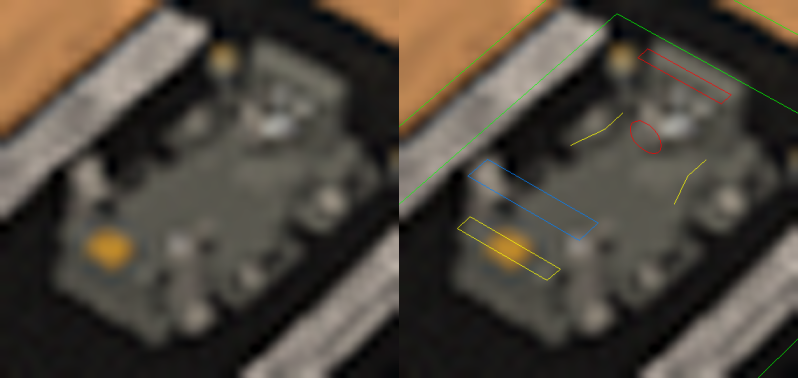

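```bash
cat >> h.py <<'E'
def pose(yaw,tilt=0):
    """tool x along yaw(deg), z down, then nub-up tilt (deg) about tool y"""
    a=np.radians(yaw);x=np.array([np.cos(a),np.sin(a),0]);z=np.array([0,0,-1.]);y=np.cross(z,x)
    return R.from_matrix(np.c_[x,y,z])*R.from_euler('y',tilt,degrees=True)
def go(p,Rt,n,o=None):
    o=o or get_obs();p0=o["position"];R0=R.from_rotvec(o["tool_rot"]);rv=(R0.inv()*Rt).as_rotvec()
    for k in range(n):
        Ra=R0*R.from_rotvec(rv*k/n);d=Ra.inv().apply((np.array(p)-p0)/n)*100
        if k in(0,n-1) or 1: print(k,d.round(2).tolist(),np.degrees(rv/n).round(2).tolist())
E
python3 - <<'E'
from h import *
x=pose(67.25,30).apply([1,0,0]);print("nub dir",x)
go([.4541,-.1776,.12],pose(67.25),10)
E
```

```text
nub dir [0.33490152 0.79864947 0.5       ]
0 [3.94, -3.38, 1.11] [0.0, 0.0, -5.25]
1 [4.23, -3.0, 1.11] [0.0, 0.0, -5.25]
2 [4.49, -2.6, 1.11] [0.0, 0.0, -5.25]
3 [4.71, -2.18, 1.11] [0.0, 0.0, -5.25]
4 [4.89, -1.74, 1.11] [0.0, 0.0, -5.25]
5 [5.02, -1.29, 1.11] [0.0, 0.0, -5.25]
6 [5.12, -0.82, 1.11] [0.0, 0.0, -5.25]
7 [5.17, -0.35, 1.11] [0.0, 0.0, -5.25]
8 [5.18, 0.13, 1.11] [0.0, 0.0, -5.25]
9 [5.15, 0.6, 1.11] [0.0, 0.0, -5.25]
```

Candidates for the cell in the top view (col,row): the grey cylinder in the black cradle at (333,261), and three turquoise ones at (334,215), (311,307) and (361,315). The grey one fits: it is plain grey, lies in a cradle, and the enlarged crop shows its nub at (321,254), pointing towards the light.

>>> jog_arm --gripper -1 --moves '[{"delta_pos": [3.94, -3.38, 1.1], "twist": [0, 0, -5.25]}, {"delta_pos": [4.23, -3.0, 1.1], "twist": [0, 0, -5.25]}, {"delta_pos": [4.5, -2.6, 1.1], "twist": [0, 0, -5.25]}, {"delta_pos": [4.7, -2.2, 1.1], "twist": [0, 0, -5.25]}, {"delta_pos": [4.9, -1.75, 1.1], "twist": [0, 0, -5.25]}, {"delta_pos": [5.0, -1.3, 1.1], "twist": [0, 0, -5.25]}, {"delta_pos": [5.1, -0.8, 1.1], "twist": [0, 0, -5.25]}, {"delta_pos": [5.2, -0.35, 1.1], "twist": [0, 0, -5.25]}, {"delta_pos": [5.2, 0.1, 1.1], "twist": [0, 0, -5.25]}, {"delta_pos": [5.15, 0.6, 1.1], "twist": [0, 0, -5.25]}]'

```text
t: 2.55
position: [0.4597, -0.1707, 0.1182]
tool_rot: [2.589, 1.755, 0.001]
ft_force: [1.0, -0.6, 0.1]
gripper_width: 1.004
```

```bash
python3 - <<'E'
from h import *
o=get_obs();print(o["position"],o["q"],o["t"])
go([.4541,-.1776,.12],pose(67.25),4)
E
```

```text
[ 0.45966369 -0.17074319  0.11821189] [ 0.3985308   0.71068938 -0.22969778  2.07690712  0.42869582  0.38853783
 -0.55432089] 2.55
0 [-0.21, -0.07, -0.04] [0.17, 0.1, 0.26]
1 [-0.21, -0.06, -0.04] [0.17, 0.1, 0.26]
2 [-0.21, -0.06, -0.04] [0.17, 0.1, 0.26]
3 [-0.21, -0.06, -0.04] [0.17, 0.1, 0.26]
```

>>> jog_arm --moves '[{"delta_pos": [-0.42, -0.13, 0.5], "twist": [0.3, 0.2, 0.5]}, {"delta_pos": [-0.42, -0.13, 0.5], "twist": [0.3, 0.2, 0.5]}, {"delta_pos": [0, 0, 0.5]}]'

```text
invalid input
```

```bash
python3 - <<'E'
from h import *
o=get_obs();p=o["position"];print(p,o["t"])
t=camera("top");s=camera("side")
Rt=R.from_rotvec(o["tool_rot"]);L=[(np.array([p,p+Rt.apply([.03,0,0])]),(0,0,255)),(np.array([p+Rt.apply([0,-.0425,-.013]),p+Rt.apply([0,.0425,-.013])]),(0,255,0))]
crop("top",t,(330,255),110,90,7,"t2.png",L);crop("side",s,(307,155),110,90,7,"s2.png",L)
go([.4541,-.1776,.018],pose(67.25),8)
E
```

```text
[ 0.45966369 -0.17074319  0.11821189] 2.55
0 [-0.19, -0.07, 1.25] [0.1, 0.01, 0.2]
1 [-0.19, -0.06, 1.25] [0.1, 0.01, 0.2]
2 [-0.19, -0.06, 1.25] [0.1, 0.01, 0.2]
3 [-0.19, -0.06, 1.25] [0.1, 0.01, 0.2]
4 [-0.19, -0.05, 1.25] [0.1, 0.01, 0.2]
5 [-0.19, -0.05, 1.25] [0.1, 0.01, 0.2]
6 [-0.19, -0.05, 1.25] [0.1, 0.01, 0.2]
7 [-0.19, -0.05, 1.25] [0.1, 0.01, 0.2]
```

View pics/t2.png

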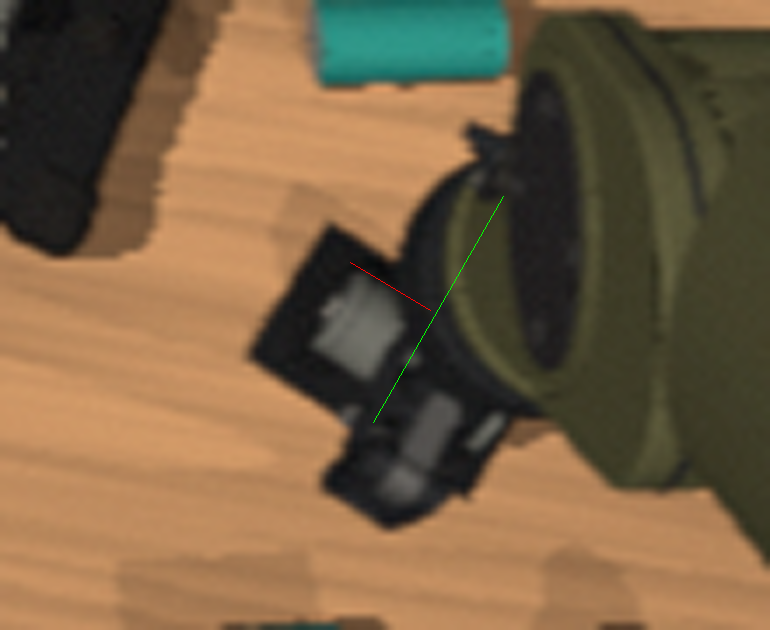

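View pics/s2.png

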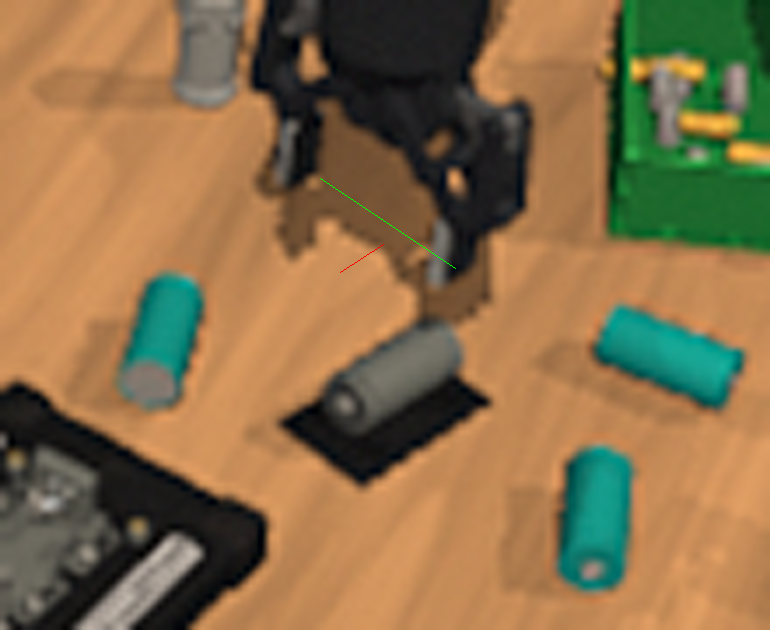

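>>> jog_arm --gripper -1 --moves '[{"delta_pos": [-0.35, -0.1, 0.5], "twist": [0.2, 0, 0.4]}, {"delta_pos": [-0.35, -0.1, 1.5], "twist": [0.2, 0, 0.4]}, {"delta_pos": [-0.35, -0.1, 1.5], "twist": [0.2, 0, 0.4]}, {"delta_pos": [-0.35, -0.1, 1.5], "twist": [0.2, 0, 0.4]}, {"delta_pos": [0, 0, 1], "twist": [0, 0, 0]}, {"delta_pos": [0, 0, 0], "twist": [0, 0, 0]}]'

```text
t: 3.4
position: [0.4507, -0.1825, 0.0531]
tool_rot: [-2.625, -1.725, 0.009]
ft_force: [-0.3, 0.5, -0.0]
gripper_width: 0.998
```

```bash
python3 - <<'E'
from h import *
o=get_obs();p=o["position"];print(p,o["t"])
go([.4541,-.1776,.018],pose(67.25),4)
E
```

```text
[ 0.45071563 -0.18247202  0.05311918] 3.4
0 [0.15, 0.03, 0.88] [-0.05, 0.07, -0.16]
1 [0.15, 0.03, 0.88] [-0.05, 0.07, -0.16]
2 [0.15, 0.03, 0.88] [-0.05, 0.07, -0.16]
3 [0.15, 0.03, 0.88] [-0.05, 0.07, -0.16]
```

>>> jog_arm --gripper -1 --moves '[{"delta_pos": [0.2, 0.03, 1.0], "twist": [0, 0.1, -0.2]}, {"delta_pos": [0.2, 0.03, 1.0], "twist": [0, 0.1, -0.2]}, {"delta_pos": [0.1, 0.03, 0.8], "twist": [0, 0, -0.2]}, {"delta_pos": [0, 0, 0.3], "twist": [0, 0, 0]}, {"delta_pos": [0, 0, 0], "twist": [0, 0, 0]}]'

```text
t: 4.03
position: [0.4544, -0.1778, 0.0203]
tool_rot: [-2.614, -1.739, 0.002]
ft_force: [-0.1, -0.8, -0.7]
gripper_width: 0.998
```

```bash
python3 - <<'E'
from h import *
o=get_obs();p=o["position"];print(p,o["t"])
go([.4541,-.1776,.018],pose(67.25),1)
E
```

```text
[ 0.45436733 -0.17775596  0.02031075] 4.025
0 [0.0, -0.03, 0.23] [-0.13, 0.02, 0.03]
```

>>> jog_arm --gripper -1 --moves '[{"delta_pos": [0, -0.03, 0.23], "twist": [0, 0, 0]}, {"delta_pos": [0, 0, 0], "twist": [0, 0, 0]}]'

```text
t: 4.28
position: [0.4542, -0.1778, 0.0182]
tool_rot: [-2.615, -1.74, 0.002]
ft_force: [0.2, 0.5, -0.0]
gripper_width: 0.998
```

>>> jog_arm --gripper 1 --moves '[{"delta_pos": [0, 0, 0], "twist": [0, 0, 0]}, {"delta_pos": [0, 0, 0], "twist": [0, 0, 0]}, {"delta_pos": [0, 0, 0], "twist": [0, 0, 0]}, {"delta_pos": [0, 0, 0], "twist": [0, 0, 0]}, {"delta_pos": [0, 0, 0], "twist": [0, 0, 0]}, {"delta_pos": [0, 0, 0], "twist": [0, 0, 0]}, {"delta_pos": [0, 0, 0], "twist": [0, 0, 0]}, {"delta_pos": [0, 0, 0], "twist": [0, 0, 0]}]'

```text
t: 5.28
position: [0.454, -0.1778, 0.019]
tool_rot: [-2.615, -1.739, 0.002]
ft_force: [-0.2, -0.0, 1.0]
gripper_width: 0.362
```

```bash
python3 - <<'E'
from h import *
o=get_obs();p=o["position"];print(p,o["t"],o["gripper_width"]*85,o["ft_force"])
E
```

```text
[ 0.45398791 -0.17780796  0.01897631] 5.275 30.801522709503818 [-0.18379921 -0.01518854  1.0405855 ]
```

```bash
cat >> h.py <<'E'
BO=np.array([.5650,.0355,.0545]);BY=77.5
OFF=np.array([-.008,0,-.007])
def RB(): return R.from_euler('z',BY,degrees=True)
def tgt(x,y,z,tilt): # cell mid in bay frame mm
    Rt=pose(BY,tilt); return BO+RB().apply(np.array([x,y,z])/1e3)-Rt.apply(OFF),Rt
def cellbay(o=None):
    o=o or get_obs();Rt=R.from_rotvec(o["tool_rot"]);m=o["position"]+Rt.apply(OFF);a=RB().inv().apply(Rt.apply([1,0,0]))
    f=RB().inv().apply(o["ft_force"])
    mb=RB().inv().apply(m-BO)*1e3
    print("mid bay",mb.round(2),"nub",(mb+a*35).round(1),"tilt",np.degrees(np.arcsin(a[2])).round(2),"yawerr",np.degrees(np.arctan2(a[1],a[0])).round(2),"F bay",f.round(2),"t",o["t"].__round__(2),"g",round(o["gripper_width"],3))
def bmove(x,y,z,tilt,n):
    p,Rt=tgt(x,y,z,tilt);go(p,Rt,n)
E
python3 - <<'E'
from h import *
cellbay()
o=get_obs();o["position"]=o["position"]+[0,0,.06]
p,Rt=tgt(8,0,55,30);print(p);go(p,Rt,8,o)
E
```

```text
mid bay [-240.15   63.63  -28.52] nub [-205.7   57.4  -28.5] tilt -0.03 yawerr -10.27 F bay [-0.05  0.18  1.04] t 5.28 g 0.362
[0.56898859 0.05349138 0.10743782]
0 [3.22, 0.21, -0.36] [0.33, 3.74, -1.26]
1 [3.23, 0.28, -0.15] [0.33, 3.74, -1.26]
2 [3.23, 0.35, 0.06] [0.33, 3.74, -1.26]
3 [3.21, 0.42, 0.27] [0.33, 3.74, -1.26]
4 [3.18, 0.49, 0.48] [0.33, 3.74, -1.26]
5 [3.13, 0.56, 0.68] [0.33, 3.74, -1.26]
6 [3.06, 0.63, 0.88] [0.33, 3.74, -1.26]
7 [2.98, 0.71, 1.07] [0.33, 3.74, -1.26]
```

>>> jog_arm --moves '[{"delta_pos": [0, 0, -1.5], "twist": [0, 0, 0]}, {"delta_pos": [0, 0, -2.5], "twist": [0, 0, 0]}, {"delta_pos": [0, 0, -2.5], "twist": [0, 0, 0]}, {"delta_pos": [0, 0, -2.0], "twist": [0, 0, 0]}, {"delta_pos": [0, 0, 0], "twist": [0, 0, 0]}]'

```text
t: 5.9
position: [0.4538, -0.1782, 0.1089]
tool_rot: [-2.616, -1.74, 0.003]
ft_force: [1.3, -0.5, -1.5]
gripper_width: 0.363
```

```bash
python3 - <<'E'
from h import *
cellbay();bmove(8,0,60,30,10)
E
```

```text
mid bay [-240.59   63.73   61.42] nub [-206.2   57.5   61.4] tilt -0.08 yawerr -10.24 F bay [-0.17 -1.37 -1.53] t 5.9 g 0.363
0 [2.58, 0.17, -0.04] [0.26, 3.0, -1.0]
1 [2.58, 0.21, 0.1] [0.26, 3.0, -1.0]
2 [2.56, 0.26, 0.23] [0.26, 3.0, -1.0]
3 [2.54, 0.3, 0.36] [0.26, 3.0, -1.0]
4 [2.52, 0.35, 0.49] [0.26, 3.0, -1.0]
5 [2.48, 0.4, 0.62] [0.26, 3.0, -1.0]
6 [2.44, 0.44, 0.75] [0.26, 3.0, -1.0]
7 [2.39, 0.49, 0.87] [0.26, 3.0, -1.0]
8 [2.33, 0.53, 0.99] [0.26, 3.0, -1.0]
9 [2.26, 0.58, 1.11] [0.26, 3.0, -1.0]
```

>>> jog_arm --moves '[{"delta_pos": [2.58, 0.17, -0.15], "twist": [0.26, 3, -1]}, {"delta_pos": [2.58, 0.21, 0.0], "twist": [0.26, 3, -1]}, {"delta_pos": [2.56, 0.26, 0.15], "twist": [0.26, 3, -1]}, {"delta_pos": [2.54, 0.3, 0.3], "twist": [0.26, 3, -1]}, {"delta_pos": [2.52, 0.35, 0.45], "twist": [0.26, 3, -1]}, {"delta_pos": [2.48, 0.4, 0.6], "twist": [0.26, 3, -1]}, {"delta_pos": [2.44, 0.44, 0.75], "twist": [0.26, 3, -1]}, {"delta_pos": [2.4, 0.5, 0.87], "twist": [0.26, 3, -1]}, {"delta_pos": [2.2, 0.5, 0.95], "twist": [0.26, 3, -1]}, {"delta_pos": [1.5, 0.4, 0.8], "twist": [0.26, 3, -1]}, {"delta_pos": [0, 0, 0], "twist": [0, 0, 0]}]'

```text
t: 7.28
position: [0.5604, 0.0483, 0.1093]
tool_rot: [-2.138, -1.714, -0.571]
ft_force: [-0.1, -0.2, -0.6]
gripper_width: 0.359
```

```bash
python3 - <<'E'
from h import *
cellbay();bmove(8,0,60,30,2)
E
```

```text
mid bay [ 1.06  7.2  56.79] nub [31.2  7.  74.6] tilt 30.55 yawerr -0.29 F bay [-0.25  0.02 -0.57] t 7.28 g 0.359
0 [0.38, 0.36, 0.04] [-0.38, -0.28, -0.12]
1 [0.38, 0.36, 0.04] [-0.38, -0.28, -0.12]
```

>>> jog_arm --moves '[{"delta_pos": [0.38, 0.36, 0.04], "twist": [-0.4, -0.3, -0.1]}, {"delta_pos": [0.38, 0.36, 0.04], "twist": [-0.4, -0.3, -0.1]}, {"delta_pos": [0, 0, 0], "twist": [0, 0, 0]}]'

```text
t: 7.65
position: [0.5686, 0.053, 0.1123]
tool_rot: [-2.155, -1.727, -0.572]
ft_force: [0.2, -0.6, -1.1]
gripper_width: 0.363
```

```bash
cat >> h.py <<'E'
def cellmodel(o,c=(0,0,255)):
    Rt=R.from_rotvec(o["tool_rot"]);m=o["position"]+Rt.apply(OFF);th=np.linspace(0,2*np.pi,30)
    ring=lambda x,r:m+Rt.apply(np.c_[0*th+x,r*np.cos(th),r*np.sin(th)])
    return [(ring(x,r),c) for x,r in((-.035,.0165),(.033,.0165),(.035,.005))]
E
python3 - <<'E'
from h import *
o=get_obs();cellbay(o)
t=camera("top");s=camera("side");cv2.imwrite("pics/top3.png",t[:,:,::-1]);cv2.imwrite("pics/side3.png",s[:,:,::-1])
L=lightmodel(BO[:2],np.radians(BY),-.003)+cellmodel(o)
crop("top",t,(259,195),60,50,13,"t3.png",L);crop("side",s,(250,180),60,50,13,"s3.png",L);crop("side",s,(250,180),60,50,13,"s3n.png")
crop("top",t,(259,195),60,50,13,"t3n.png")
E
```

```text
mid bay [ 7.42  0.24 59.89] nub [37.8  0.2 77.2] tilt 29.72 yawerr -0.07 F bay [-0.55 -0.29 -1.13] t 7.65 g 0.363
```

View pics/t3.png

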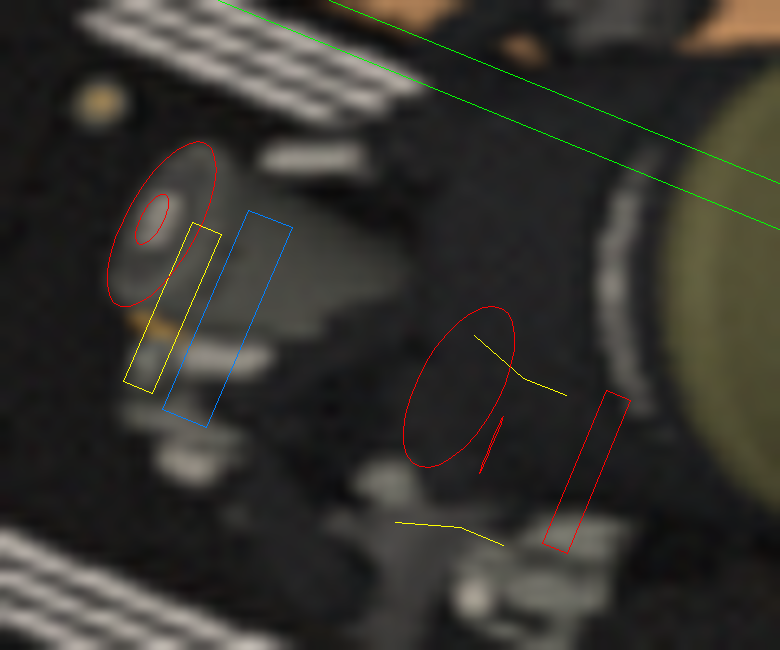

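View pics/s3.png

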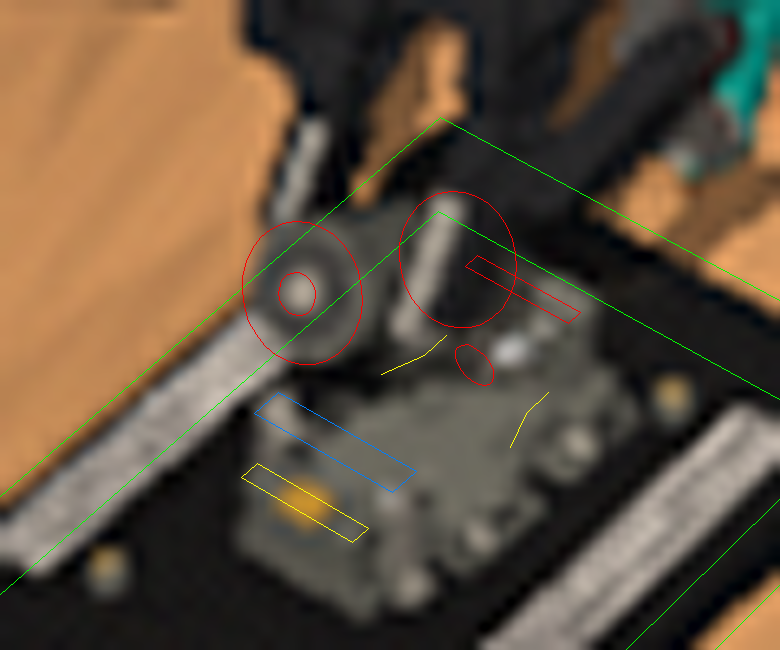

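View pics/s3n.png

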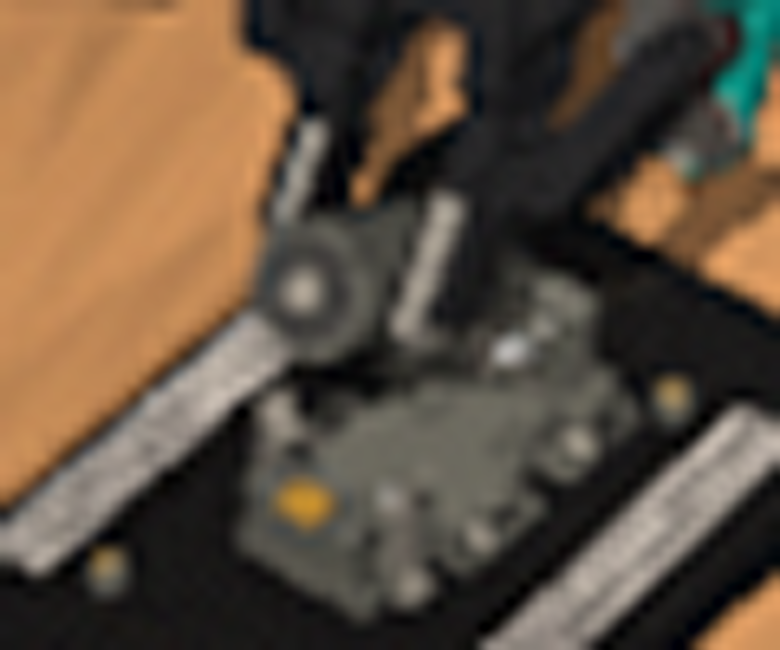

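```bash
sed -i 's/OFF=np.array(\[-.008,0,-.007\])/OFF=np.array([-.009,0,-.007])/' h.py; python3 - <<'E'
from h import *
cellbay();bmove(9,0,18,30,8)
E
```

```text
mid bay [ 6.02  0.52 59.05] nub [36.4  0.5 76.4] tilt 29.72 yawerr -0.13 F bay [ 0.26 -0.02 -1.71] t 7.75 g 0.362
0 [-0.22, 0.01, 0.46] [0.0, 0.04, -0.01]
1 [-0.22, 0.01, 0.46] [0.0, 0.04, -0.01]
2 [-0.22, 0.01, 0.46] [0.0, 0.04, -0.01]
3 [-0.22, 0.01, 0.46] [0.0, 0.04, -0.01]
4 [-0.22, 0.01, 0.46] [0.0, 0.04, -0.01]
5 [-0.22, 0.01, 0.46] [0.0, 0.04, -0.01]
6 [-0.22, 0.01, 0.46] [0.0, 0.04, -0.01]
7 [-0.22, 0.01, 0.46] [0.0, 0.04, -0.01]
```

>>> jog_arm --moves '[{"delta_pos": [-0.22, 0.02, 0.46], "twist": [0, 0, 0]}, {"delta_pos": [-0.22, 0.02, 0.46], "twist": [0, 0, 0]}, {"delta_pos": [-0.22, 0.02, 0.46], "twist": [0, 0, 0]}, {"delta_pos": [-0.22, 0.02, 0.46], "twist": [0, 0, 0]}, {"delta_pos": [-0.22, 0.02, 0.46], "twist": [0, 0, 0]}, {"delta_pos": [-0.2, 0, 0.4], "twist": [0, 0, 0]}, {"delta_pos": [0, 0, 0], "twist": [0, 0, 0]}]'

```text
t: 8.62
position: [0.5693, 0.0538, 0.0792]
tool_rot: [-2.156, -1.725, -0.569]
ft_force: [0.5, 0.6, -1.6]
gripper_width: 0.364
```

```bash
python3 - <<'E'
from h import *
cellbay();bmove(9,0,18,30,4)
E
```

```text
mid bay [ 7.47 -0.17 26.28] nub [37.9 -0.3 43.6] tilt 29.67 yawerr -0.21 F bay [ 0.7  -0.31 -1.64] t 8.62 g 0.364
0 [-0.07, -0.0, 0.2] [-0.0, 0.08, -0.05]
1 [-0.07, -0.0, 0.2] [-0.0, 0.08, -0.05]
2 [-0.07, -0.0, 0.2] [-0.0, 0.08, -0.05]
3 [-0.07, -0.0, 0.2] [-0.0, 0.08, -0.05]
```

>>> jog_arm --moves '[{"delta_pos": [-0.07, 0, 0.2], "twist": [0, 0, 0]}, {"delta_pos": [-0.07, 0, 0.2], "twist": [0, 0.1, 0]}, {"delta_pos": [-0.07, 0, 0.2], "twist": [0, 0.1, 0]}, {"delta_pos": [-0.05, 0, 0.15], "twist": [0, 0.1, -0.1]}, {"delta_pos": [0, 0, 0], "twist": [0, 0, 0]}]'

```text
t: 9.25
position: [0.5698, 0.0553, 0.0712]
tool_rot: [-2.151, -1.724, -0.576]
ft_force: [-0.4, -0.4, 0.3]
gripper_width: 0.362
```

```bash
python3 - <<'E'
from h import *
cellbay()
o=get_obs()
t=camera("top");s=camera("side")
L=lightmodel(BO[:2],np.radians(BY),-.003)+cellmodel(o)
crop("top",t,(259,195),60,50,13,"t4.png",L);crop("side",s,(250,185),60,50,13,"s4.png",L)
bmove(5,0,18,30,4)
E
```

```text
mid bay [ 9.09 -0.43 18.23] nub [39.4 -0.5 35.7] tilt 30.0 yawerr -0.08 F bay [-0.46  0.33  0.34] t 9.25 g 0.362
0 [-0.09, -0.01, -0.04] [0.01, -0.0, -0.01]
1 [-0.09, -0.01, -0.04] [0.01, -0.0, -0.01]
2 [-0.09, -0.01, -0.04] [0.01, -0.0, -0.01]
3 [-0.09, -0.01, -0.04] [0.01, -0.0, -0.01]
```

View pics/s4.png

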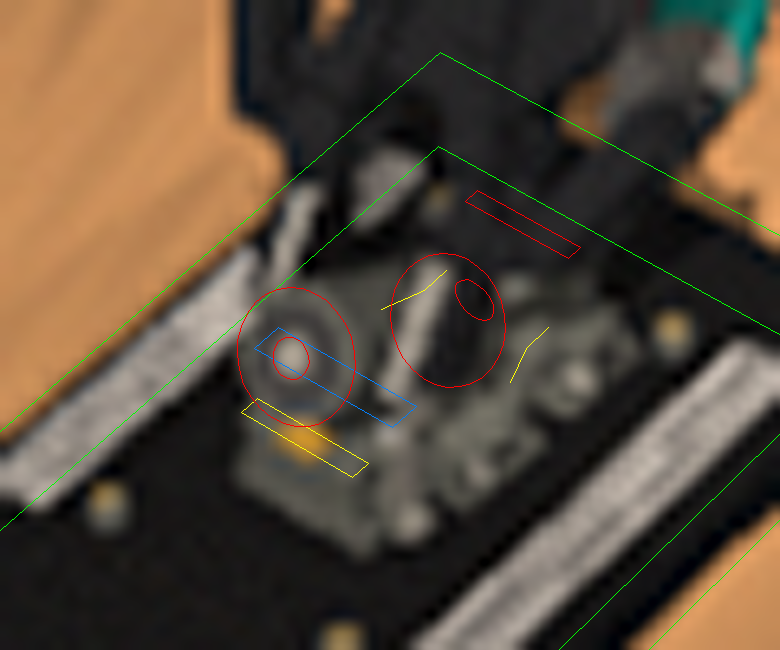

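View pics/t4.png

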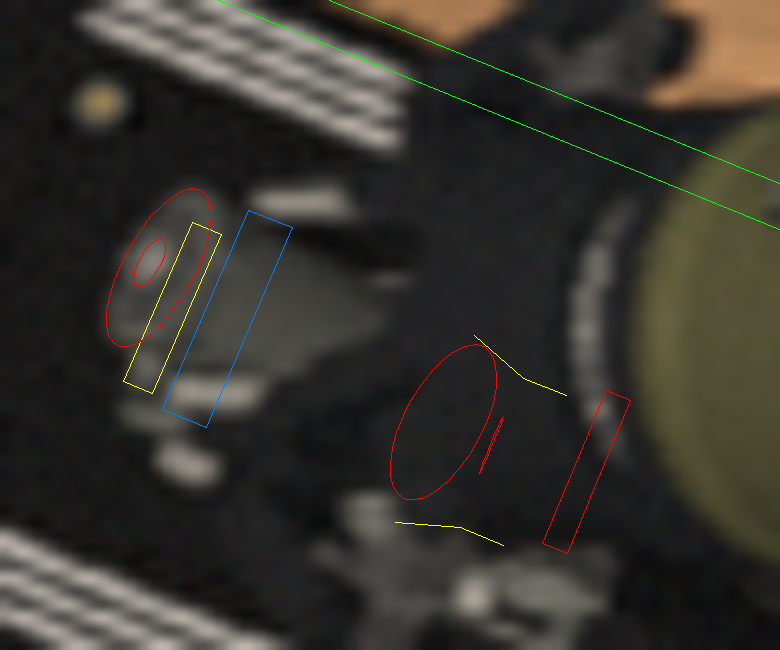

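>>> jog_arm --moves '[{"delta_pos": [-0.09, -0.01, -0.04], "twist": [0, 0, 0]}, {"delta_pos": [-0.09, -0.01, -0.04], "twist": [0, 0, 0]}, {"delta_pos": [-0.09, -0.01, -0.04], "twist": [0, 0, 0]}, {"delta_pos": [-0.09, -0.01, -0.04], "twist": [0, 0, 0]}, {"delta_pos": [0, 0, 0], "twist": [0, 0, 0]}]'

```text
t: 9.98
position: [0.5687, 0.0512, 0.071]
tool_rot: [-2.151, -1.724, -0.577]
ft_force: [-0.6, 0.5, -1.3]
gripper_width: 0.36
```

```bash
python3 - <<'E'
from h import *
cellbay();bmove(3,0,17,30,4)
E
```

```text
mid bay [ 4.83 -0.22 18.11] nub [35.1 -0.3 35.6] tilt 29.99 yawerr -0.07 F bay [ 0.37  0.71 -1.33] t 9.97 g 0.36
0 [-0.05, -0.01, 0.0] [0.01, 0.0, -0.01]
1 [-0.05, -0.01, 0.0] [0.01, 0.0, -0.01]
2 [-0.05, -0.01, 0.0] [0.01, 0.0, -0.01]
3 [-0.05, -0.01, 0.0] [0.01, 0.0, -0.01]
```

No contact yet; continue in 1 mm steps along −x.

>>> jog_arm --moves '[{"delta_pos": [-0.09, 0, -0.03], "twist": [0, 0, 0]}, {"delta_pos": [-0.09, 0, -0.03], "twist": [0, 0, 0]}, {"delta_pos": [0, 0, 0], "twist": [0, 0, 0]}]'

```text
t: 10.35
position: [0.5683, 0.0492, 0.0707]
tool_rot: [-2.151, -1.724, -0.577]
ft_force: [0.3, -0.5, -2.3]
gripper_width: 0.359
```

```bash
python3 - <<'E'
from h import *
cellbay()
E
```

```text
mid bay [ 2.84 -0.25 17.73] nub [33.2 -0.3 35.2] tilt 30.0 yawerr -0.06 F bay [-0.37 -0.42 -2.28] t 10.35 g 0.359
```

>>> jog_arm --moves '[{"delta_pos": [-0.09, 0, -0.04], "twist": [0, 0, 0]}, {"delta_pos": [-0.09, 0, -0.04], "twist": [0, 0, 0]}, {"delta_pos": [0, 0, 0], "twist": [0, 0, 0]}]'

```text
t: 10.72
position: [0.5679, 0.0472, 0.0704]
tool_rot: [-2.151, -1.724, -0.577]
ft_force: [0.4, -0.6, -0.6]
gripper_width: 0.365
```

```bash
python3 - <<'E'
from h import *
cellbay()
E
```

```text
mid bay [ 0.75 -0.29 17.51] nub [31.1 -0.3 35. ] tilt 30.0 yawerr -0.07 F bay [-0.51 -0.55 -0.61] t 10.72 g 0.365
```

>>> jog_arm --moves '[{"delta_pos": [-0.09, -0.01, -0.04], "twist": [0, 0, 0]}, {"delta_pos": [-0.09, -0.01, -0.04], "twist": [0, 0, 0]}, {"delta_pos": [0, 0, 0], "twist": [0, 0, 0]}]'

```text
t: 11.1
position: [0.5676, 0.0464, 0.0708]
tool_rot: [-2.15, -1.725, -0.579]
ft_force: [0.0, 1.5, -0.7]
gripper_width: 0.359
```

```bash
python3 - <<'E'
from h import *
cellbay()
E
```

```text
mid bay [-0.05 -0.2  17.83] nub [30.2 -0.2 35.4] tilt 30.1 yawerr 0.01 F bay [ 1.44  0.32 -0.65] t 11.1 g 0.359
```

>>> jog_arm --moves '[{"delta_pos": [-0.09, -0.01, -0.04], "twist": [0, 0, 0]}, {"delta_pos": [-0.09, -0.01, -0.04], "twist": [0, 0, 0]}, {"delta_pos": [0, 0, 0], "twist": [0, 0, 0]}]'

```text
t: 11.48
position: [0.5673, 0.0454, 0.071]
tool_rot: [-2.148, -1.725, -0.581]
ft_force: [1.4, 3.2, -1.5]
gripper_width: 0.359
```

```bash
python3 - <<'E'
from h import *
cellbay()
o=get_obs()
t=camera("top");s=camera("side")
L=cellmodel(o)
crop("top",t,(259,195),60,50,13,"t5.png",L);crop("side",s,(250,185),60,50,13,"s5.png",L)
cellbay()
E
```

```text
mid bay [-1.16 -0.12 18.  ] nub [29.1 -0.1 35.6] tilt 30.18 yawerr 0.06 F bay [ 3.41 -0.66 -1.46] t 11.47 g 0.359
mid bay [-1.16 -0.09 18.  ] nub [29.1 -0.1 35.6] tilt 30.17 yawerr 0.07 F bay [ 2.85  0.41 -0.47] t 11.57 g 0.361
```

View pics/s5.png

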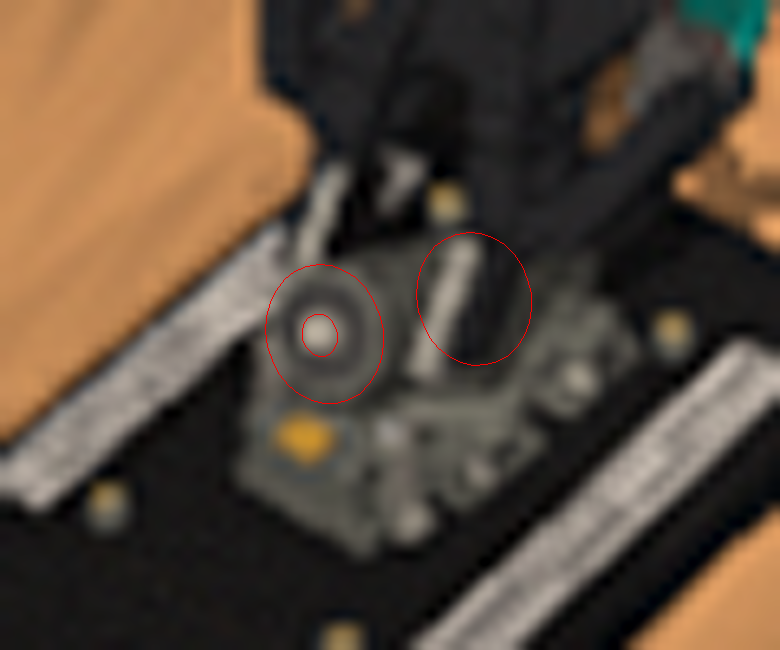

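View pics/t5.png

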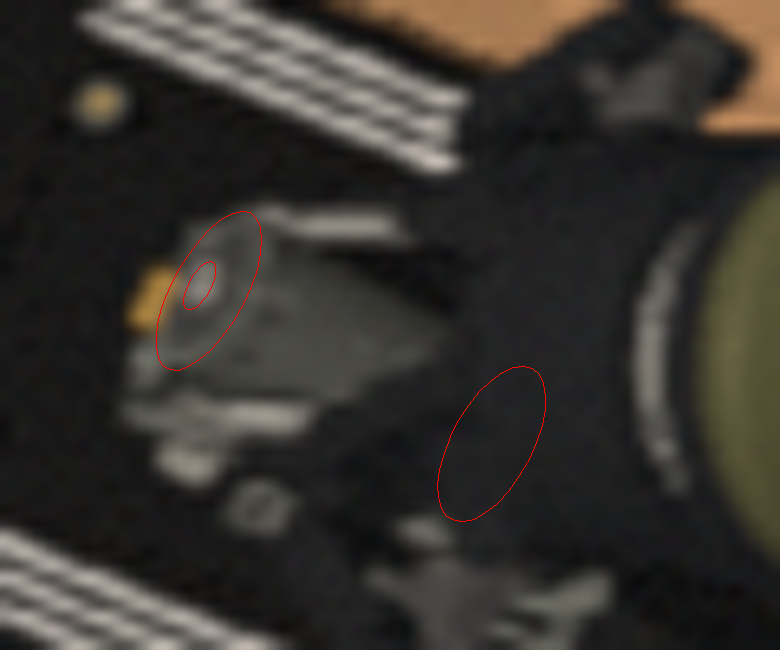

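>>> jog_arm --moves '[{"delta_pos": [-0.13, 0, 0], "twist": [0, 0, 0]}, {"delta_pos": [-0.13, 0, 0], "twist": [0, 0, 0]}]'

```text
t: 11.82
position: [0.5671, 0.0441, 0.0703]
tool_rot: [-2.147, -1.726, -0.583]
ft_force: [-0.3, 2.7, 2.4]
gripper_width: 0.363
```

```bash
python3 - <<'E'
from h import *
cellbay()
E
```

```text
mid bay [-2.44 -0.16 17.33] nub [27.8 -0.1 35. ] tilt 30.25 yawerr 0.14 F bay [2.62 0.86 2.37] t 11.82 g 0.363
```

>>> jog_arm --moves '[{"delta_pos": [-0.14, 0, -0.02], "twist": [0, 0, 0]}, {"delta_pos": [-0.14, 0, -0.02], "twist": [0, 0, 0]}]'

```text
t: 12.08
position: [0.5668, 0.0429, 0.0702]
tool_rot: [-2.144, -1.726, -0.585]
ft_force: [1.1, 4.3, 2.6]
gripper_width: 0.362
```

```bash
python3 - <<'E'
from h import *
cellbay()
E
```

```text
mid bay [-3.69 -0.12 17.2 ] nub [26.5  0.  34.9] tilt 30.37 yawerr 0.23 F bay [ 4.44 -0.13  2.62] t 12.07 g 0.362
```

>>> jog_arm --moves '[{"delta_pos": [-0.15, 0, -0.07], "twist": [0, -0.1, 0]}, {"delta_pos": [-0.15, 0, -0.07], "twist": [0, -0.1, 0]}, {"delta_pos": [-0.15, 0, -0.07], "twist": [0, -0.1, 0]}]'

```text
t: 12.45
position: [0.566, 0.0402, 0.0707]
tool_rot: [-2.144, -1.73, -0.584]
ft_force: [0.7, 6.8, 1.2]
gripper_width: 0.361
```

```bash
python3 - <<'E'
from h import *
cellbay()
E
```

```text
mid bay [-6.490e+00 -1.000e-02  1.771e+01] nub [23.7  0.2 35.3] tilt 30.25 yawerr 0.36 F bay [6.78 0.76 1.17] t 12.45 g 0.361
```

>>> jog_arm --moves '[{"delta_pos": [-0.16, 0, -0.07], "twist": [0, -0.2, 0.1]}, {"delta_pos": [-0.16, 0, -0.07], "twist": [0, -0.1, 0.1]}]'

```text
t: 12.7
position: [0.5658, 0.039, 0.0709]
tool_rot: [-2.147, -1.729, -0.581]
ft_force: [0.5, 8.2, -0.7]
gripper_width: 0.359
```

```bash
cat >> h.py <<'E'
def favg(n=4):
    F=[]
    for i in range(n): camera("top");F.append(get_obs()["ft_force"])
    print("Favg bay",RB().inv().apply(np.mean(F,0)).round(2));cellbay()
E
python3 - <<'E'
from h import *
cellbay();favg()
E
```

```text
mid bay [-7.73 -0.04 17.96] nub [22.5  0.1 35.5] tilt 30.13 yawerr 0.24 F bay [ 8.12  1.25 -0.74] t 12.7 g 0.359
Favg bay [ 7.13 -0.18 -0.52]
mid bay [-7.65 -0.03 17.95] nub [22.6  0.1 35.5] tilt 30.14 yawerr 0.25 F bay [ 7.15 -0.38 -0.5 ] t 12.9 g 0.361
```

```bash
python3 - <<'E'
from h import *
o=get_obs()
t=camera("top");s=camera("side")
L=cellmodel(o)
crop("top",t,(259,200),50,40,15,"t6.png",L);crop("side",s,(250,185),50,40,15,"s6.png",L)
E
```

```text
(no output)
```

View pics/s6.png

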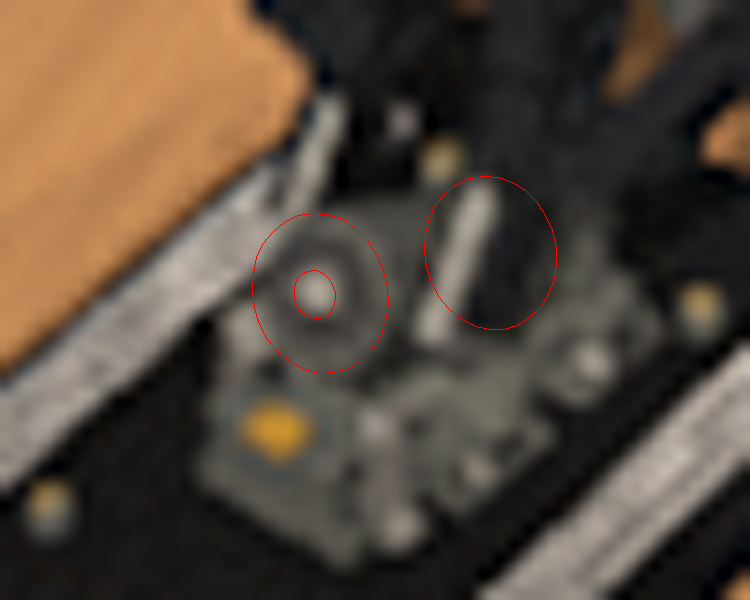

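View pics/t6.png

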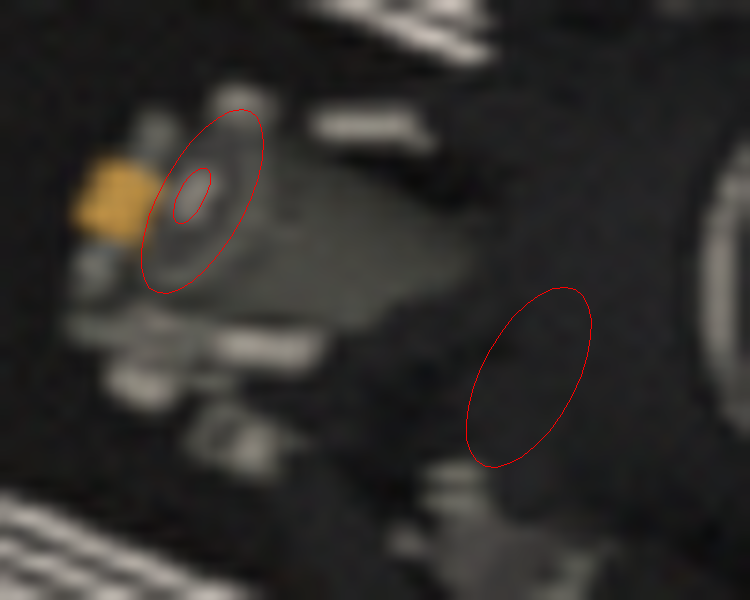

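```bash
python3 - <<'E'
from h import *
bmove(-6.9,0,14.8,24,3)
E
```

```text
0 [-0.06, -0.0, 0.13] [0.04, -2.05, 0.07]
1 [-0.05, -0.0, 0.14] [0.04, -2.05, 0.07]
2 [-0.05, -0.0, 0.14] [0.04, -2.05, 0.07]
```

>>> jog_arm --moves '[{"delta_pos": [-0.14, 0, 0.09], "twist": [0, -2, 0.1]}, {"delta_pos": [-0.14, 0, 0.1], "twist": [0, -2, 0.1]}, {"delta_pos": [-0.14, 0, 0.1], "twist": [0, -2, 0.1]}]'

```text
t: 13.38
position: [0.5662, 0.0401, 0.0667]
tool_rot: [-2.215, -1.775, -0.48]
ft_force: [1.3, 6.6, -1.5]
gripper_width: 0.36
```

```bash
python3 - <<'E'
from h import *
cellbay();favg(3);bmove(-6.6,0,12.5,19,3)
E
```

```text
mid bay [-6.31 -0.19 14.9 ] nub [25.6 -0.2 29.3] tilt 24.35 yawerr -0.06 F bay [ 6.76  0.17 -1.49] t 13.38 g 0.36
Favg bay [6.09 0.61 1.03]
mid bay [-5.63 -0.23 15.41] nub [26.3 -0.2 29.9] tilt 24.38 yawerr 0.05 F bay [6.05 1.23 1.66] t 13.53 g 0.362
0 [-0.09, -0.01, 0.1] [0.05, -1.79, 0.01]
1 [-0.09, -0.01, 0.1] [0.05, -1.79, 0.01]
2 [-0.09, -0.01, 0.11] [0.05, -1.79, 0.01]
```

>>> jog_arm --moves '[{"delta_pos": [-0.19, 0, 0.08], "twist": [0, -1.8, 0]}, {"delta_pos": [-0.19, 0, 0.08], "twist": [0, -1.8, 0]}, {"delta_pos": [-0.19, 0, 0.08], "twist": [0, -1.8, 0]}]'

```text
t: 13.9
position: [0.5663, 0.0405, 0.0638]
tool_rot: [-2.267, -1.824, -0.387]
ft_force: [0.1, 7.3, -0.2]
gripper_width: 0.36
```

```bash
python3 - <<'E'
from h import *
cellbay();
o=get_obs()
t=camera("top");s=camera("side")
L=cellmodel(o)
crop("top",t,(255,197),40,32,18,"t7.png",L);crop("side",s,(248,188),40,32,18,"s7.png",L)
cellbay();bmove(-6.6,0,11.5,17,2)
E
```

```text
mid bay [-5.61 -0.21 12.95] nub [27.4 -0.1 24.5] tilt 19.21 yawerr 0.16 F bay [ 7.19  1.46 -0.17] t 13.9 g 0.36
mid bay [-4.64 -0.15 13.24] nub [28.4  0.  24.8] tilt 19.23 yawerr 0.29 F bay [5.67 0.34 0.26] t 14.0 g 0.359
0 [-0.14, -0.01, 0.07] [0.1, -1.11, 0.13]
1 [-0.13, -0.01, 0.07] [0.1, -1.11, 0.13]
```

View pics/s7.png

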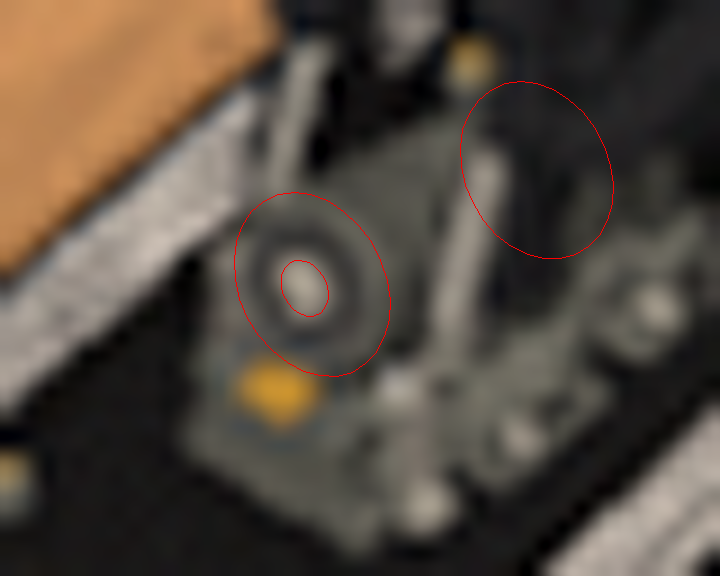

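View pics/t7.png

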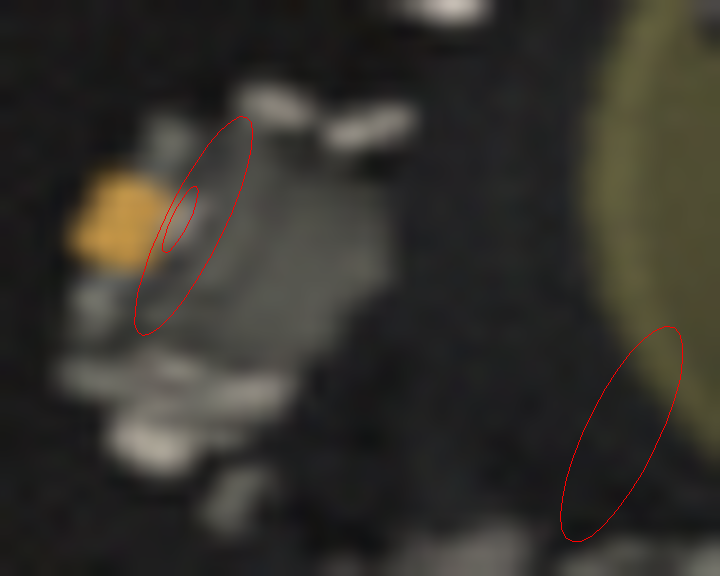

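>>> jog_arm --moves '[{"delta_pos": [-0.22, 0, 0.06], "twist": [0.1, -1.2, 0.1]}, {"delta_pos": [-0.22, 0, 0.08], "twist": [0.1, -1.5, 0.1]}, {"delta_pos": [-0.2, 0, 0.1], "twist": [0, -1.5, 0.1]}]'

```text
t: 14.38
position: [0.5664, 0.0408, 0.0606]
tool_rot: [-2.306, -1.854, -0.311]
ft_force: [-0.0, 8.4, 2.0]
gripper_width: 0.358
```

```bash
python3 - <<'E'
from h import *
cellbay();bmove(-6.3,0,9.5,12,3)
E
```

```text
mid bay [-5.04 -0.28 10.49] nub [28.7 -0.2 19.7] tilt 15.31 yawerr 0.12 F bay [8.21 1.87 2.02] t 14.38 g 0.358
0 [-0.06, -0.01, 0.04] [0.01, -1.1, 0.04]
1 [-0.06, -0.01, 0.04] [0.01, -1.1, 0.04]
2 [-0.06, -0.01, 0.04] [0.01, -1.1, 0.04]
```

>>> jog_arm --moves '[{"delta_pos": [-0.16, 0, 0.1], "twist": [0, -1.5, 0.1]}, {"delta_pos": [-0.16, 0, 0.12], "twist": [0, -2, 0.1]}]'

```text
t: 14.62
position: [0.5665, 0.0413, 0.0588]
tool_rot: [-2.341, -1.88, -0.247]
ft_force: [-0.2, 4.9, 4.9]
gripper_width: 0.361
```

```bash
python3 - <<'E'
from h import *
cellbay();o=get_obs();print(o["torque"]);bmove(-5.5,0,7,8,3)
s=camera("side");t=camera("top")
L=cellmodel(o)
crop("top",t,(255,197),40,32,18,"t8.png",L);crop("side",s,(248,188),40,32,18,"s8.png",L)
cellbay()
E
```

```text
mid bay [-4.29 -0.22  9.29] nub [30.  -0.2 16.5] tilt 11.95 yawerr 0.06 F bay [4.72 1.22 4.86] t 14.62 g 0.361
[1.25215839 0.22638828 0.12657688]
0 [-0.07, -0.01, 0.09] [0.03, -1.32, 0.02]
1 [-0.07, -0.01, 0.09] [0.03, -1.32, 0.02]
2 [-0.07, -0.01, 0.09] [0.03, -1.32, 0.02]
mid bay [-3.95 -0.22  9.38] nub [30.3 -0.1 16.6] tilt 11.93 yawerr 0.14 F bay [4.63 1.58 6.11] t 14.72 g 0.358
```

View pics/s8.png

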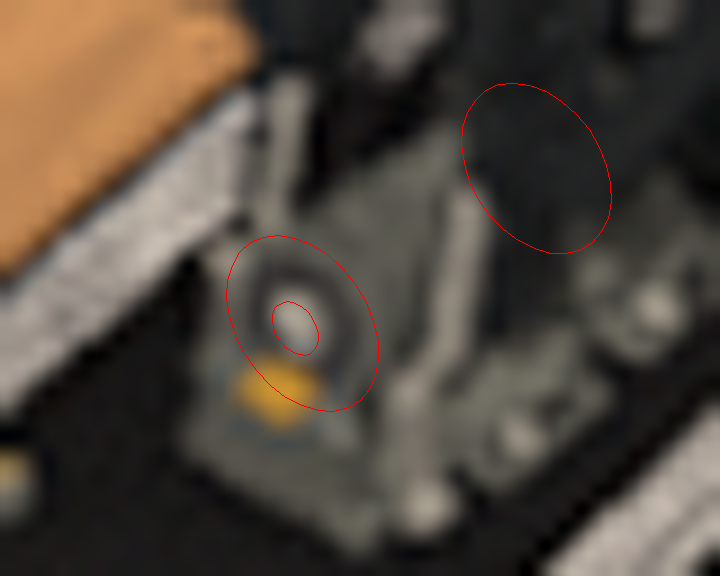

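View pics/t8.png

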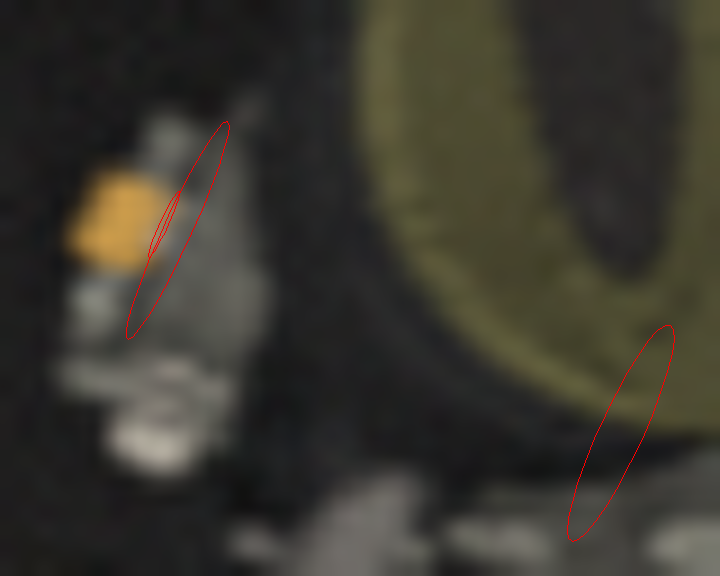

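>>> jog_arm --moves '[{"delta_pos": [-0.06, 0, 0.15], "twist": [0, -2, 0]}, {"delta_pos": [-0.06, 0, 0.17], "twist": [0, -2, 0]}]'

```text
t: 14.98
position: [0.5665, 0.0408, 0.0568]
tool_rot: [-2.38, -1.912, -0.168]
ft_force: [-2.7, 5.7, 8.1]
gripper_width: 0.366
```

```bash
python3 - <<'E'
from h import *
cellbay();o=get_obs();print(RB().inv().apply(o["torque"]).round(2));bmove(-4.5,0,5,5,3)
E
```

```text
mid bay [-4.34 -0.28  7.95] nub [30.3 -0.2 12.8] tilt 7.94 yawerr 0.06 F bay [5.   3.82 8.1 ] t 14.97 g 0.366
[ 0.74 -1.56  0.11]
0 [-0.03, -0.01, 0.11] [0.05, -0.98, 0.02]
1 [-0.03, -0.01, 0.11] [0.05, -0.98, 0.02]
2 [-0.03, -0.01, 0.11] [0.05, -0.98, 0.02]
```

>>> jog_arm --moves '[{"delta_pos": [-0.05, 0, 0.2], "twist": [0, -1, 0]}, {"delta_pos": [-0.05, 0, 0.22], "twist": [0, -1.5, 0]}]'

```text
t: 15.22
position: [0.5667, 0.0418, 0.0545]
tool_rot: [-2.402, -1.931, -0.12]
ft_force: [-3.1, 3.0, 12.8]
gripper_width: 0.36
```

```bash
python3 - <<'E'
from h import *
cellbay();o=get_obs();print(RB().inv().apply(o["torque"]).round(2))
s=camera("side");t=camera("top")
L=cellmodel(o)
crop("side",s,(248,188),40,32,18,"s9.png",L)
cellbay()
E
```

```text
mid bay [-3.07 -0.29  6.05] nub [31.8 -0.2  9.4] tilt 5.53 yawerr 0.11 F bay [ 2.26  3.73 12.79] t 15.22 g 0.36
[ 0.86 -0.76  0.05]
mid bay [-2.84 -0.27  5.98] nub [32.  -0.2  9.3] tilt 5.5 yawerr 0.18 F bay [2.91 3.46 8.04] t 15.32 g 0.364
```

View pics/s9.png

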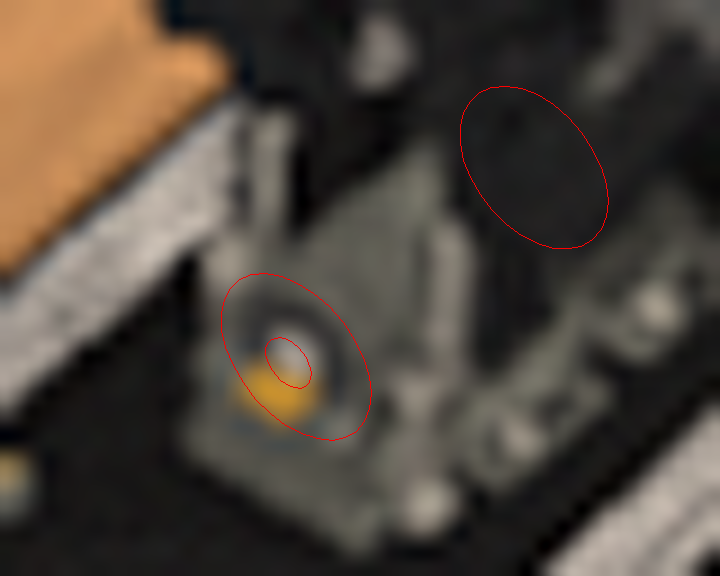

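>>> jog_arm --moves '[{"delta_pos": [-0.03, 0, 0.22], "twist": [0, -0.8, 0]}, {"delta_pos": [-0.03, 0, 0.24], "twist": [0, -0.8, 0]}]'

```text
t: 15.58
position: [0.5666, 0.0411, 0.0513]
tool_rot: [-2.417, -1.944, -0.086]
ft_force: [-2.5, 3.6, 9.1]
gripper_width: 0.363
```

```bash
python3 - <<'E'
from h import *
cellbay();o=get_obs();print(RB().inv().apply(o["torque"]).round(2))
E
```

```text
mid bay [-3.62 -0.32  3.2 ] nub [31.3 -0.2  5.6] tilt 3.88 yawerr 0.14 F bay [2.94 3.25 9.14] t 15.57 g 0.363
[ 0.69 -0.68  0.06]
```

```bash
python3 - <<'E'
from h import *
o=get_obs()
s=camera("side");t=camera("top")
L=cellmodel(o)
crop("side",s,(248,188),40,32,18,"s10.png",L);crop("top",t,(255,197),40,32,18,"t10.png",L)
cellbay()
E
```

```text
mid bay [-3.61 -0.3   2.81] nub [31.3 -0.2  5.2] tilt 3.86 yawerr 0.17 F bay [3.29 1.83 5.57] t 15.68 g 0.36
```

View pics/s10.png

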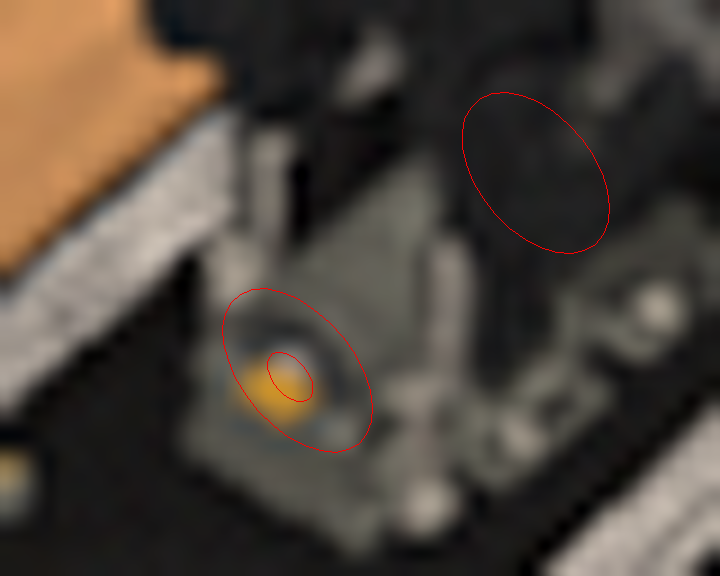

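>>> jog_arm --moves '[{"delta_pos": [-0.02, 0, 0.2], "twist": [0, -1, 0]}, {"delta_pos": [-0.02, 0, 0.22], "twist": [0, -1, 0]}]'

```text
t: 15.92
position: [0.5666, 0.041, 0.048]
tool_rot: [-2.434, -1.958, -0.045]
ft_force: [-4.0, 4.7, 15.1]
gripper_width: 0.362
```

```bash
python3 - <<'E'
from h import *
o=get_obs();cellbay(o);print(RB().inv().apply(o["torque"]).round(2))
s=camera("side")
L=cellmodel(o)
crop("side",s,(248,188),40,32,18,"s11.png",L)
cellbay()
E
```

```text
mid bay [-3.54 -0.42  0.17] nub [31.4 -0.3  1.3] tilt 1.91 yawerr 0.14 F bay [ 3.76  4.9  15.07] t 15.93 g 0.362
[ 0.84 -0.49  0.08]
mid bay [-3.52 -0.38  0.16] nub [31.5 -0.3  1.3] tilt 1.84 yawerr 0.17 F bay [2.33 3.34 8.58] t 15.97 g 0.358
```

View pics/s11.png

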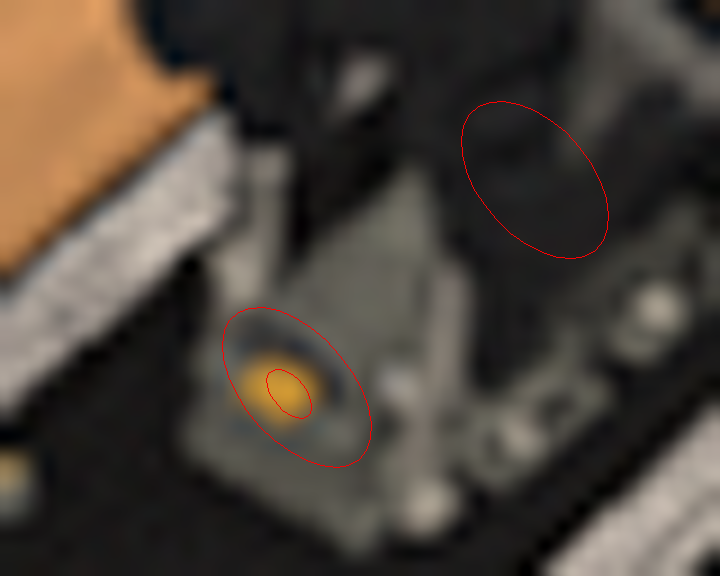

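>>> jog_arm --moves '[{"delta_pos": [0, 0, 0.2], "twist": [0, -1, 0]}]'

```text
t: 16.1
position: [0.5667, 0.0408, 0.0474]
tool_rot: [-2.444, -1.966, -0.023]
ft_force: [-4.8, 3.7, 22.0]
gripper_width: 0.359
```

```bash
python3 - <<'E'
from h import *
o=get_obs();cellbay(o);print(RB().inv().apply(o["torque"]).round(2))
favg(3)
t=camera("top");s=camera("side")
L=[(l,c) for l,c in cellmodel(o)]
crop("side",s,(248,188),40,32,18,"s12.png");crop("top",t,(255,197),40,32,18,"t12.png")
for n in("side","top"):
  print(n,[(np.round(d["location"],1),round(d["confidence"],2)) for d in tip_of(n,"cell_nub")][:3])
E
```

```text
mid bay [-3.6  -0.5  -0.24] nub [31.4 -0.4  0.3] tilt 0.84 yawerr 0.14 F bay [ 2.56  5.52 21.95] t 16.1 g 0.359
[ 1.25 -0.33 -0.  ]
Favg bay [ 2.36  4.94 15.62]
mid bay [-3.59 -0.47 -0.18] nub [31.4 -0.4  0.3] tilt 0.82 yawerr 0.16 F bay [ 3.61  4.67 15.83] t 16.25 g 0.36
side [(array([196.2, 243.8]), 0.46), (array([165.2, 354.3]), 0.45), (array([152., 277.]), 0.43)]
top [(array([330.7, 359.9]), 0.66)]
```

View pics/s12.png

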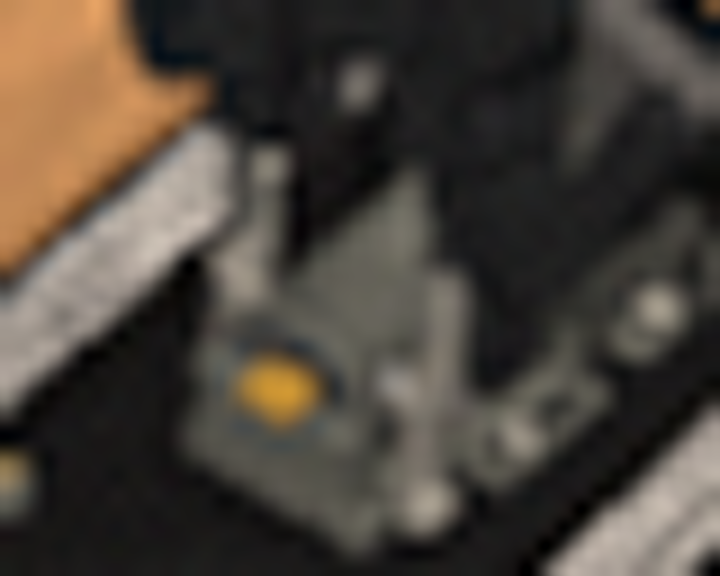

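View pics/t12.png

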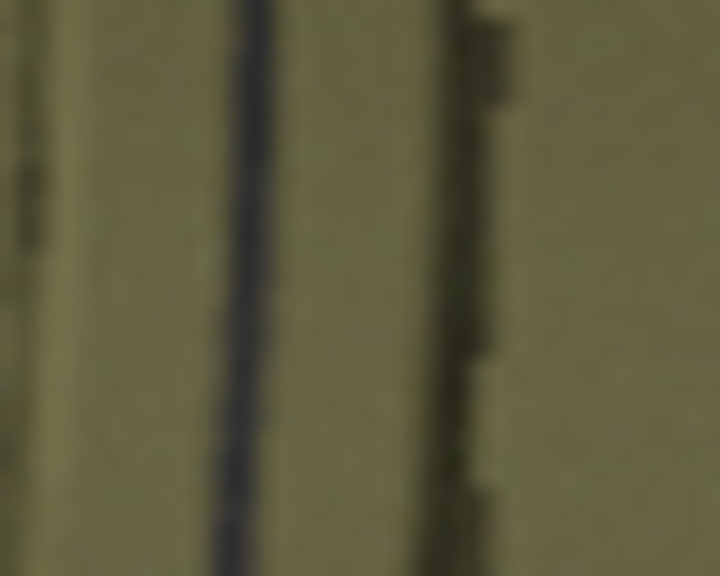

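>>> jog_arm --moves '[{"delta_pos": [0, 0, 0], "twist": [0, 0, 0]}, {"delta_pos": [0, 0, 0], "twist": [0, 0, 0]}]'

```text
t: 16.7
position: [0.5666, 0.0408, 0.0477]
tool_rot: [-2.443, -1.966, -0.025]
ft_force: [0.3, 4.7, 1.4]
gripper_width: 0.362
```

```bash
python3 - <<'E'
from h import *
cellbay()
E
```

```text
mid bay [-3.63 -0.39  0.1 ] nub [31.4 -0.3  0.7] tilt 0.92 yawerr 0.15 F bay [4.71 0.7  1.41] t 16.7 g 0.362
```

>>> jog_arm --gripper -0.2 --moves '[{"delta_pos": [0, 0, 0], "twist": [0, 0, 0]}, {"delta_pos": [0, 0, 0], "twist": [0, 0, 0]}, {"delta_pos": [0, 0, 0], "twist": [0, 0, 0]}, {"delta_pos": [0, 0, 0], "twist": [0, 0, 0]}, {"delta_pos": [0, 0, 0], "twist": [0, 0, 0]}]'

```text
t: 17.32
position: [0.5664, 0.0348, 0.0467]
tool_rot: [-2.451, -1.962, -0.016]
ft_force: [-0.8, -0.3, -0.2]
gripper_width: 0.602
```

```bash
python3 - <<'E'
from h import *
cellbay();favg(3)
E
```

```text
mid bay [-9.44 -1.44 -0.91] nub [25.6 -1.5 -0.6] tilt 0.53 yawerr -0.14 F bay [-0.43  0.68 -0.17] t 17.32 g 0.602
Favg bay [0.04 0.46 0.08]
mid bay [-9.19 -1.4  -0.88] nub [25.8 -1.5 -0.5] tilt 0.55 yawerr -0.12 F bay [0.52 0.36 0.84] t 17.48 g 0.598
```

>>> jog_arm --moves '[{"delta_pos": [0, 0, -0.5], "twist": [0, 0, 0]}, {"delta_pos": [0, 0, -1.5], "twist": [0, 0, 0]}, {"delta_pos": [0, 0, -3], "twist": [0, 0, 0]}, {"delta_pos": [0, 0, -4], "twist": [0, 0, 0]}, {"delta_pos": [0, 0, -4], "twist": [0, 0, 0]}, {"delta_pos": [-5, 0, -1], "twist": [0, 0, 0]}, {"delta_pos": [-6, 0, 0], "twist": [0, 0, 0]}, {"delta_pos": [-6, 0, 0], "twist": [0, 0, 0]}, {"delta_pos": [-6, 0, 0], "twist": [0, 0, 0]}, {"delta_pos": [0, 0, 0], "twist": [0, 0, 0]}, {"delta_pos": [0, 0, 0], "twist": [0, 0, 0]}]'

```text
t: 18.85
position: [0.5172, -0.1961, 0.1997]
tool_rot: [2.443, 1.963, 0.032]
ft_force: [0.1, -0.0, 0.1]
gripper_width: 0.596
```

```bash
python3 - <<'E'
from h import *
t=camera("top");s=camera("side");cv2.imwrite("pics/topf.png",t[:,:,::-1]);cv2.imwrite("pics/sidef.png",s[:,:,::-1])
def cm(x,y,z,tilt):
    th=np.linspace(0,2*np.pi,40);m=BO+RB().apply(np.array([x,y,z])/1e3);Rt=pose(BY,tilt)
    return [(m+Rt.apply(np.c_[0*th+a,r*np.cos(th),r*np.sin(th)]),(0,0,255)) for a,r in((-.035,.0165),(.033,.0165),(.035,.005))]
L=cm(-3.3,0,0,0)
for k,l in((0,[]),(1,L)):
  crop("top",t,(257,199),50,40,15,f"tf{k}.png",l);crop("side",s,(250,186),50,40,15,f"sf{k}.png",l)
for n in("top","side"):
  cv2.imwrite(f"pics/f_{n}.png",cv2.resize(np.hstack([cv2.imread(f"pics/{n[0]}f{k}.png") for k in(0,1)]),None,fx=.53,fy=.53,interpolation=cv2.INTER_AREA))
E
```

```text
(no output)
```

View pics/f_top.png

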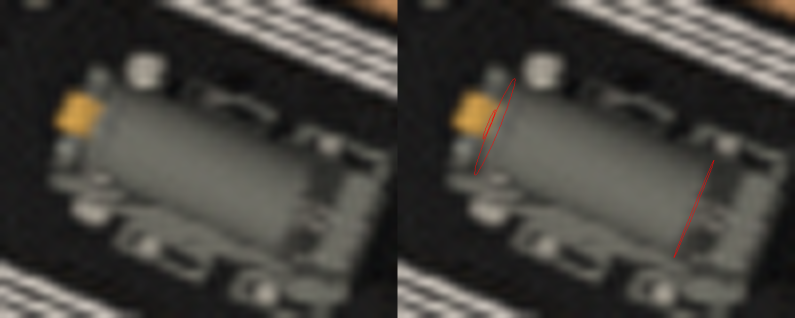

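View pics/f_side.png

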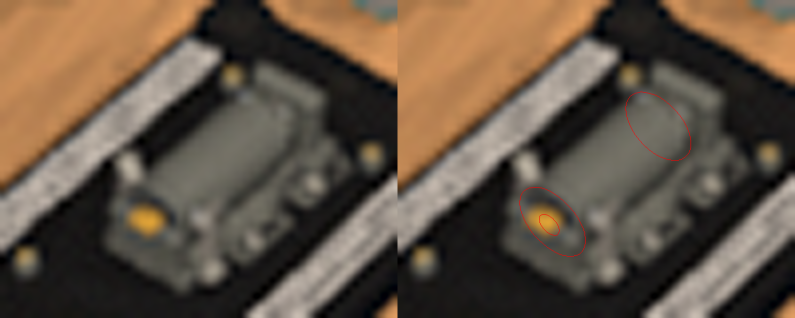

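View pics/sidef.png

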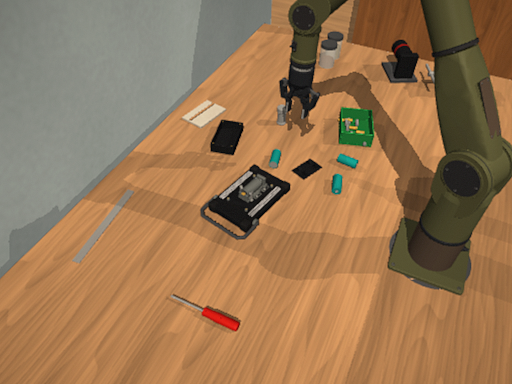

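```bash
python3 - <<'E'
from h import *
t=cv2.imread("pics/topf.png")[:,:,::-1];s=cv2.imread("pics/sidef.png")[:,:,::-1]
def cm(x,y,z,tilt,c):
    th=np.linspace(0,2*np.pi,40);m=BO+RB().apply(np.array([x,y,z])/1e3);Rt=pose(BY,tilt);out=[]
    out=[(m+Rt.apply(np.c_[0*th+a,r*np.cos(th),r*np.sin(th)]),c) for a,r in((-.035,.0165),(.033,.0165))]
    return out
out=[]
for tl,z in((0,0),(5,3)):
  L=cm(-3.5,0,z,tl,(0,0,255));crop("side",s,(251,187),36,36,11,"q.png",L);out.append(cv2.imread("pics/q.png"))
crop("side",s,(251,187),36,36,11,"q.png");a=cv2.imread("pics/q.png")
cv2.imwrite("pics/cmp.png",cv2.resize(np.clip(np.hstack(out).astype(float)*1.6,0,255).astype(np.uint8),(790,395)))
cv2.imwrite("pics/cmp0.png",np.clip(cv2.resize(a,(590,590),interpolation=cv2.INTER_CUBIC)*1.7,0,255).astype(np.uint8))
E
```

```text
(no output)
```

View pics/cmp.png

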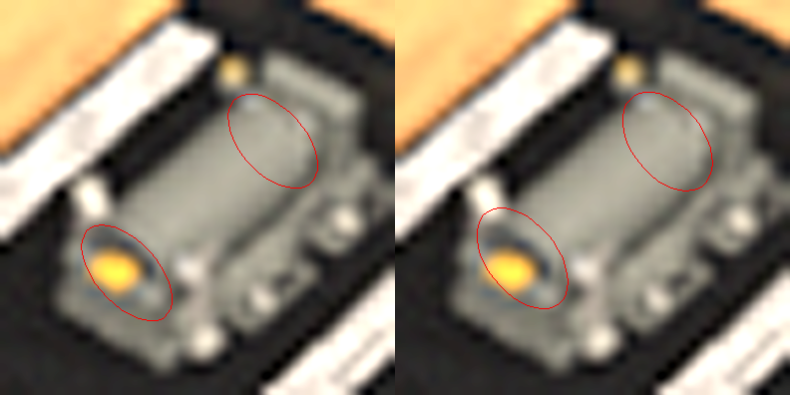

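View pics/cmp0.png

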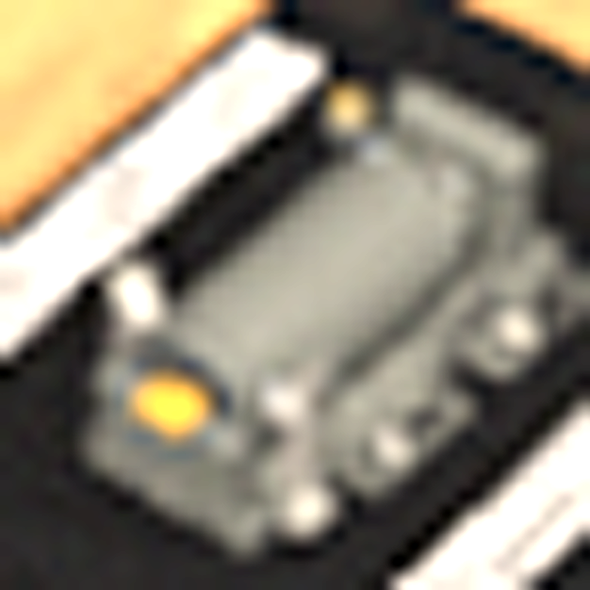

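```bash
python3 -c "
from plant import *
o=get_obs();print(o['t'],o['ft_force'],abs(o['qvel']).max());sign_off()"
```

```text
18.95 [ 0.26288576  0.8011274  -0.1503665 ] 0.018805710708059455
the job is handed in; nothing more can be done
```

I put the grey cell into the battery bay and handed the job in at about 19 s. `sign_off` gives no verdict, so the result below rests on my own checks.

**What I did:** I gripped the cell near its middle in the black cradle. I brought it in tilted 30° with the nub up and pushed the spring back about 8 mm, with 7 to 8 N along the bay. I then lowered the nub end behind the fixed contact, pressed it down through the clip arms, opened the gripper and backed well clear.

**Final checks:**
- **Fit:** both camera views show the cell between the clip arms with its nub end behind the fixed contact. In the side view a flat cell matches the picture, and one tilted 5° nub-up does not.
- **Position:** before I let go, the cell stood about 3.6 mm towards the spring, 0.4 mm sideways and within 0.3 mm of seat height. That assumes the cell had not slipped in the fingers.
- **Surroundings:** the hood, screwdriver and bushing look unmoved in the side view. The robot touched nothing afterwards, with wrist force below 1 N.

**What disagreed or was not certain:**
- **Spring force:** it rose by only about 0.6 N per mm, against the 0.9 stated.
- **Carrier shift:** feel suggested about −4.7 mm and the pictures about −3 mm.
- **Slip in the grip:** the cell turned a few degrees nub-up while the clip resisted, then went down.
- **Last press:** the wrist briefly read 22 N downwards. I took this as the cell meeting the floor, but could not tell how much went through the cell and how much through the fingers. The limit on the robot leaning on the light is 15 N.
- **Not measured:** I could not directly measure the force holding the cell or the exact height of the nub, which is hidden behind the contact.

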